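Re-wheel the bottle-rim grinder

TASK

Change the wheels of the bottle-rim grinder: take the clamp collar and the worn wheel off its splined spindle and lay the worn wheel in the aluminium tray, then slide all the new grinding wheels that lie on the bench onto the spindle, marked face up, biggest at the bottom and smallest on top, turning each until its wide master slot finds the wide spline and it drops fully home, and close the stack with the collar in the same way. When the stack is complete, prime the coolant with two full strokes of the pump lever, each right to its stop, letting it spring back each time. Do not knock over or shove aside the paint pots, bottle, tumbler, brush and tape around it.

Things in the scene. Friction and masses are not known exactly. Their poses are not given: they have to be found in the camera images.
- grinder: Rim grinder, grey cast base 50 mm high, fixed. Origin on the bench under the spindle axis; +x is the side of the wide master spline. Base: x -95 to 95, y -90 to 180 mm; behind it (x 95 to 170, y -65 to 65 mm) a motor housing 90 mm high. Lip of the wheel deck: 59 mm high, 84 to 90 mm from the axis. Copper nozzle from (22, 82) to (30, 100) mm, up to 110 mm high.
- spindle_foot (a point): Centre of the shoulder that carries the bottom wheel, on the upright spindle axis, 78 mm above the bench; axes as the grinder's. Shoulder 42 mm in diameter, 28 mm above the deck. A part passes the splines only with its +x along the grinder's +x (about 3.5 degrees of play); turned wrongly it rests on the spline ends, 43 mm above the shoulder. Two wheels fill 24 mm, three 36 mm.
- spindle_top (a point): Tip of the spindle, 55 mm above the shoulder. From the shoulder up: core 28 mm in diameter, 46 mm long, then a cone nose narrowing to 19 mm at the tip. Four splines, 34 mm over their crests, rise from the shoulder to 43 mm above it: the master spline 11 mm wide at the grinder's +x, three others 5 mm wide at +y, -x and -y.
- primer (a joint): Sprung pump lever: 0 at rest, 0.8 rad at its stop. Swings about the grinder's y axis: at rest it leans 0.35 rad towards the grinder's -x, and a stroke moves the knob towards the grinder's +x to 0.45 rad past upright. About 2 N at the knob to start it, 6.5 N at the stop; springs back when let go.
- primer_knob (a point): Centre of the black ball knob, 24 mm in diameter, at the end of the lever: 80 mm from the pivot on a rod 8 mm thick. Moves with the lever.
- primer_pivot (a point): Pivot of the lever, on the pump block at the grinder's +y side, 143 mm from the spindle axis and 92 mm above the bench; axes as the grinder's. The pump block is 66 by 60 mm, its top 85 mm above the bench.
- wheel68: New grinding wheel: aluminium disc 68 mm in diameter, 12 mm thick, dark abrasive rim; grip it by the rim. Origin at its centre, z out of the marked face (up). Splined through bore: lands 30 mm in diameter, four slots out to 36 mm: the master slot 13 mm wide along its +x, where a black line is scribed on the marked face; three 7 mm wide at +y, -x, -y. Flat on the bench, or absent.
- wheel60: New grinding wheel: aluminium disc 60 mm in diameter, 12 mm thick, dark abrasive rim; grip it by the rim. Origin at its centre, z out of the marked face (up). Splined through bore: lands 30 mm in diameter, four slots out to 36 mm: the master slot 13 mm wide along its +x, where a black line is scribed on the marked face; three 7 mm wide at +y, -x, -y. Flat on the bench, or absent.
- wheel52: New grinding wheel: aluminium disc 52 mm in diameter, 12 mm thick, dark abrasive rim; grip it by the rim. Origin at its centre, z out of the marked face (up). Splined through bore: lands 30 mm in diameter, four slots out to 36 mm: the master slot 13 mm wide along its +x, where a black line is scribed on the marked face; three 7 mm wide at +y, -x, -y. Flat on the bench, or absent.
- wheel44: New grinding wheel: aluminium disc 44 mm in diameter, 12 mm thick, dark abrasive rim; grip it by the rim. Origin at its centre, z out of the marked face (up). Splined through bore: lands 30 mm in diameter, four slots out to 36 mm: the master slot 13 mm wide along its +x, where a black line is scribed on the marked face; three 7 mm wide at +y, -x, -y. Flat on the bench, or absent.
- worn: Worn wheel, 56 mm in diameter, 12 mm thick, with hardly any abrasive rim left; same bore, axes and origin (its centre) as the new wheels. At the start it is fully home on the spindle, under the collar.
- collar: Clamp collar, knurled steel ring 48 mm in diameter and 20 mm tall, same splined bore and scribed line as the wheels; origin at its centre, +x through the master slot. At the start it is on the spindle on top of the worn wheel.
- tray_in (a point): Centre of the inner floor of the open aluminium tray, 150 mm (its x) by 140 mm outside, walls 4 mm thick and 30 mm high, floor 4 mm above the bench; fixed to the bench.
- pot_mid: Paint pot among the wheels, 42 mm in diameter, 55 mm tall, origin under its centre; leave it alone.
- pot_left: Paint pot, 42 mm in diameter, 55 mm tall, origin under its centre; leave it alone.
- pot_far: Paint pot, 42 mm in diameter, 55 mm tall, origin under its centre; leave it alone.
- bottle: Green wine bottle, 74 mm in diameter, 285 mm tall, origin under its centre; leave it alone.
- tumbler: Blue tumbler made of a cut bottle, standing mouth down, 74 mm in diameter, 110 mm tall, origin under its centre; leave it alone.
- brush: Paint brush lying flat, 190 mm long along its x, origin under its middle; leave it alone.
- tape: Roll of tape lying flat, 90 mm in diameter, 19 mm high, origin under its centre; leave it alone.
There are look-alikes about, which are no part of the job. Leave any orange or purple look-alike of the wheel68 alone.

How it is judged:
On the way, in this order (a step that is already met when the one before it is completed fails the run):
1. the worn wheel is off the spindle and all the new wheels are home on it, biggest at the bottom, with the collar home on top (horizontal distance between worn and spindle_foot above 0.06 m and horizontal distance between each of wheel68, wheel60, wheel52, wheel44, collar and spindle_foot below 0.003 m and angle between each of wheel68, wheel60, wheel52, wheel44, collar's own z axis and vertical below 0.06 rad and (z of wheel68 in the frame of spindle_foot between 0.0035 and 0.0085 m or z of wheel68 in the frame of spindle_foot between 0.0155 and 0.0205 m or z of wheel68 in the frame of spindle_foot between 0.0275 and 0.0325 m) and z of each of wheel60, wheel52, wheel44 in the frame of wheel68 above 0.009 m and z of collar in the frame of wheel68 above 0.013 m and (z of wheel60 in the frame of spindle_foot between 0.0035 and 0.0085 m or z of wheel60 in the frame of spindle_foot between 0.0155 and 0.0205 m or z of wheel60 in the frame of spindle_foot between 0.0275 and 0.0325 m) and z of each of wheel52, wheel44 in the frame of wheel60 above 0.009 m and z of collar in the frame of wheel60 above 0.013 m and (z of wheel52 in the frame of spindle_foot between 0.0035 and 0.0085 m or z of wheel52 in the frame of spindle_foot between 0.0155 and 0.0205 m or z of wheel52 in the frame of spindle_foot between 0.0275 and 0.0325 m) and z of wheel44 in the frame of wheel52 above 0.009 m and z of collar in the frame of wheel52 above 0.013 m and (z of wheel44 in the frame of spindle_foot between 0.0035 and 0.0085 m or z of wheel44 in the frame of spindle_foot between 0.0155 and 0.0205 m or z of wheel44 in the frame of spindle_foot between 0.0275 and 0.0325 m) and z of collar in the frame of wheel44 above 0.013 m and (z of collar in the frame of spindle_foot between 0.0315 and 0.0365 m or z of collar in the frame of spindle_foot between 0.0435 and 0.0485 m)), for 0.3 s.
2. the pump lever is swung to its stop (value of joint primer above 0.75 rad), for 0.05 s.
3. the lever has sprung back (value of joint primer below 0.08 rad), for 0.1 s.
4. the lever is swung to its stop a second time (value of joint primer above 0.75 rad), for 0.05 s.
At the end, for the whole second after the job is handed in: New wheels on the spindle at rest, within 3 mm of its axis, marked face up and level to 0.06 rad, within 2.5 mm of fully home, biggest lowest; collar home on top likewise; worn wheel flat in the tray (centre under 12 mm above its floor, within 60 mm of its middle); lever within 0.08 rad of rest (horizontal distance between each of wheel68, wheel60, wheel52, wheel44, collar and spindle_foot below 0.003 m and angle between each of wheel68, wheel60, wheel52, wheel44, collar's own z axis and vertical below 0.06 rad and (z of wheel68 in the frame of spindle_foot between 0.0035 and 0.0085 m or z of wheel68 in the frame of spindle_foot between 0.0155 and 0.0205 m or z of wheel68 in the frame of spindle_foot between 0.0275 and 0.0325 m) and z of each of wheel60, wheel52, wheel44 in the frame of wheel68 above 0.009 m and z of collar in the frame of wheel68 above 0.013 m and (z of wheel60 in the frame of spindle_foot between 0.0035 and 0.0085 m or z of wheel60 in the frame of spindle_foot between 0.0155 and 0.0205 m or z of wheel60 in the frame of spindle_foot between 0.0275 and 0.0325 m) and z of each of wheel52, wheel44 in the frame of wheel60 above 0.009 m and z of collar in the frame of wheel60 above 0.013 m and (z of wheel52 in the frame of spindle_foot between 0.0035 and 0.0085 m or z of wheel52 in the frame of spindle_foot between 0.0155 and 0.0205 m or z of wheel52 in the frame of spindle_foot between 0.0275 and 0.0325 m) and z of wheel44 in the frame of wheel52 above 0.009 m and z of collar in the frame of wheel52 above 0.013 m and (z of wheel44 in the frame of spindle_foot between 0.0035 and 0.0085 m or z of wheel44 in the frame of spindle_foot between 0.0155 and 0.0205 m or z of wheel44 in the frame of spindle_foot between 0.0275 and 0.0325 m) and z of collar in the frame of wheel44 above 0.013 m and (z of collar in the frame of spindle_foot between 0.0315 and 0.0365 m or z of collar in the frame of spindle_foot between 0.0435 and 0.0485 m) and horizontal distance between worn and tray_in below 0.06 m and z of worn in the frame of tray_in below 0.012 m and value of joint primer below 0.08 rad and linear speed of each of wheel68, wheel60, wheel52, wheel44, collar, worn below 0.02 m/s); the robot touches nothing.
It fails at once if a paint pot is knocked over or pushed more than 5 cm ((distance of pot_mid from where it was at the start of the episode above 0.05 m or angle between pot_mid's own z axis and vertical above 0.5 rad) or (distance of pot_left from where it was at the start of the episode above 0.05 m or angle between pot_left's own z axis and vertical above 0.5 rad) or (distance of pot_far from where it was at the start of the episode above 0.05 m or angle between pot_far's own z axis and vertical above 0.5 rad)).
It fails at once if the bottle is knocked over or pushed more than 5 cm (distance of bottle from where it was at the start of the episode above 0.05 m or angle between bottle's own z axis and vertical above 0.5 rad).
It fails at once if the tumbler is knocked over or pushed more than 5 cm (distance of tumbler from where it was at the start of the episode above 0.05 m or angle between tumbler's own z axis and vertical above 0.5 rad).
It fails at once if the brush is pushed more than 5 cm (distance of brush from where it was at the start of the episode above 0.05 m).
It fails at once if the tape roll is pushed more than 5 cm (distance of tape from where it was at the start of the episode above 0.05 m).
Of wheel68, wheel60, wheel52, wheel44 only 2 to 3 are there at a start; the rules pass over those that are not, and their reading is None.
At some moment in a run one of wheel68, wheel60, wheel52, wheel44 may be knocked a few centimetres aside while the robot is not near it.
Once in a run the grip may slacken for a moment while it holds something.
It also fails if it takes over 210 s, if anything falls off the work surface, if the arm or the gripper's body presses on something with over 40 N, if the wrist force passes 120 N, or if a joint passes its speed limit or range.

ROBOT

A 6-joint arm with a two-finger parallel gripper is mounted at the origin on the work surface. World frame = base frame: x ahead of the robot, y to its left, z up, the work surface at z = 0. Lengths are in m, angles in rad, forces in N, time in s.
With the tool pointing down it reaches from about 0.4 to 0.825 m from the base axis. Payload 7 kg.
Tool frame: the origin (TCP) lies at the very end of the fingers, on their centre line; the grasp point (between the pads) lies 19 mm behind it; z points along the fingers, y is the direction in which the jaws open and shut (so a half turn about z gives the same grasp; the last joint's range is limited). The gripper opens to 88 mm and grips with 3 to 60 N. Pads are 19 mm wide; open, the fingers measure 130 mm over their backs; the gripper's body (78 mm by 193 mm) begins 47 mm behind the grasp point.
Start: joints at [1.459, 0.359, 0.012, 0, -1.224, -0.288], TCP at [0.263, 0.622, 0.227] pointing down, gripper open.
Joint ranges: [-3.07, 3.07], [-1.43, 2.12], [-1.02, 1.25], [-3.03, 1.67], [-3.05, -0], [-3.03, 3.03]. Speed limits (rad/s): [2.39, 2.39, 3.01, 3.14, 3.14, 3.14].

INTERFACE

Orientations are given as [roll, pitch, yaw] about the fixed x, y, z axes, in that order (R = Rz(yaw) Ry(pitch) Rx(roll)).
In Python, from station import arm gives the robot as it stands.
- The arm moves only by the shell command python3 -m inch 'ROWS' [FORCE]. ROWS is text: rows parted by semicolons, each of 7 numbers parted by spaces: the closure, from 0 (fully open) to 1 (shut), then the shift along the tool's x, y, z each as a share of 300 mm, from -1 to 1, then the turn, a rotation vector about the tool's x, y, z each as a share of 60 degrees, from -1 to 1. In form: grip tx ty tz rx ry rz; .... A call has 1 to 12 rows; each row is the pose to reach, as a shift and turn from the pose commanded when the call began, along the tool's axes at that moment; what a row does not reach only later rows make up. A row lasts 1/10 s, in which the tool goes at most 50 mm and 8.59 degrees, less where a joint would pass 70% of its speed; a pose out of reach is approached as far as the arm can. A call with a number of a shift or a turn outside -1 to 1 is refused whole. A call with a gripper value outside its range is refused whole. The fingers move at their own pace and stop on an object; FORCE is the grip in N (left out, the last holds). Time passes only in rows, so rows that repeat a pose let the fingers close. It gives the time, the measured TCP pose, the force and the opening at its end, in the units of the state.
- arm.get_state(): the state, without advancing time (a new reading comes with each control period).
- arm.grab_frame(name): name is "side" or "top"; returns a dict with "img" (420x560x3 uint8, red, green, blue), "range_z" (420x560 float32, m along the optical axis (not along the pixel's ray), 0 where there is no reading), "fx", "fy", "cx", "cy" (pixels), "dist" ([k1, k2, p1, p2, k3] as OpenCV has them; the pictures are not rectified), "extrinsics" (4x4, takes a point from world to camera coordinates). Camera axes: x right, y up, looking along -z (the intrinsics and any distortion apply to the point x, -y, -z); pixel columns grow to the right and rows downward; lengths in m; the calibration is good to about 2 mm. A picture is of the moment at which its call begins.
- arm.job_done(): hands the job in, once; it reports no verdict.
The state is a dict: "t": time; "q": joint angles; "qd": joint speeds; "joint_efforts": joint torques, N m; "eef_pos": TCP position; "ee_rot": TCP orientation; "force": force on the tool from outside, world axes, zero at the start; "moment": the same for the moment, N m; "width": finger opening in m.
Only numpy, scipy, OpenCV 4.12 (cv2) and the standard library are available. Lean on these libraries where they do the work, as an engineer would, in place of code of your own. Each camera call takes 0.05 s, during which the arm holds its last target.

## Working session

There is one attempt and no reset: what is moved stays moved. The work goes in short steps, Python scripts to look and compute and a shell command to move; the robot and the scene stay as the last step left them, time stands still between calls to the robot, and variables do not carry over. Pictures are saved under pics/ and viewed, and the job is handed in when it is done.

```bash
ls; mkdir -p pics
python3 - <<'E'
from station import arm
import cv2,json
s=arm.get_state(); print(s)
for n in ("side","top"):
    f=arm.grab_frame(n); cv2.imwrite(f"pics/{n}0.png",f["img"][:,:,::-1]); print({k:v for k,v in f.items() if k not in("img","range_z")})
E
```

```text
pics
{'t': 0.0, 'q': array([ 1.45910107e+00,  3.59397036e-01,  1.10821674e-02, -3.54405709e-04,
       -1.22408839e+00, -2.88093309e-01]), 'qd': array([-0.00089181,  0.00040542,  0.00019967, -0.00045518, -0.00075805,
       -0.00038697]), 'joint_efforts': array([-2.26786622e-03, -5.82717025e+01,  2.93043870e+01,  6.99736655e+00,
        6.81309117e-03, -1.51407144e-04]), 'eef_pos': array([0.26256485, 0.62132385, 0.22562549]), 'ee_rot': array([ 3.13995728e+00, -1.37179539e-04, -3.99909151e-01]), 'force': array([ 0.38709768, -0.007949  , -0.66132353]), 'moment': array([-0.01973545,  0.04818373, -0.01215745]), 'width': 0.08780539794218781}
{'fx': 415.0426581756501, 'fy': 415.0426581756501, 'cx': 276.9725401562291, 'cy': 209.391028178809, 'dist': array([0.02902988, 0.        , 0.        , 0.        , 0.        ]), 'extrinsics': array([[ 0.98142171, -0.19154789,  0.01099275, -0.51887895],
       [ 0.12430378,  0.67844064,  0.72406275, -0.09603027],
       [-0.14615062, -0.70924446,  0.68964649, -1.24263091],
       [ 0.        ,  0.        ,  0.        ,  1.        ]])}
{'fx': 429.6003447670025, 'fy': 429.6003447670025, 'cx': 284.7209136138157, 'cy': 223.5797505216882, 'dist': array([-0.03188106,  0.        ,  0.        ,  0.        ,  0.        ]), 'extrinsics': array([[ 0.0347751 , -0.99937753, -0.0059363 , -0.10883025],
       [ 0.97343373,  0.03252605,  0.22664692, -0.5099151 ],
       [-0.22631276, -0.01366026,  0.9739589 , -1.39554996],
       [ 0.        ,  0.        ,  0.        ,  1.        ]])}
```

View pics/side0.png

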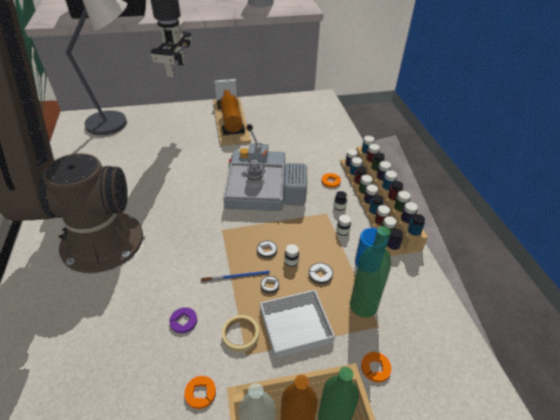

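View pics/top0.png

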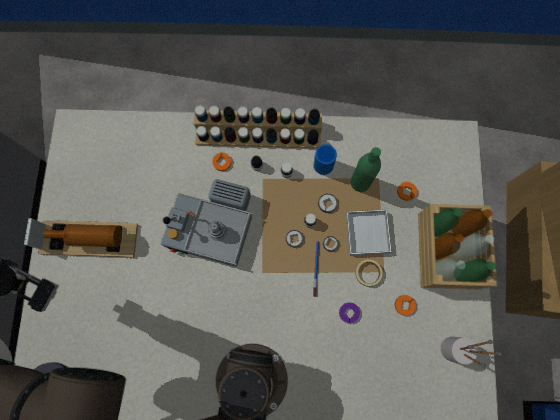

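```bash
cat > h.py <<'E'
import numpy as np,cv2
from station import arm
D=np.diag([1,-1,-1.])
def cal(f):
    K=np.array([[f['fx'],0,f['cx']],[0,f['fy'],f['cy']],[0,0,1]]);E=f['extrinsics']
    return K,np.array(f['dist']),D@E[:3,:3],D@E[:3,3]
def proj(f,P):
    K,d,R,t=cal(f); return cv2.projectPoints(np.array(P,float).reshape(-1,3),cv2.Rodrigues(R)[0],t,K,d)[0].reshape(-1,2)
def plane(f,uv,z):
    K,d,R,t=cal(f); n=cv2.undistortPoints(np.array(uv,float).reshape(-1,1,2),K,d).reshape(-1,2)
    C=-R.T@t; r=np.c_[n,np.ones(len(n))]@R
    return C+r*((z-C[2])/r[:,2])[:,None]
def crop(f,u0,v0,w,h,s,name):
    im=f['img'][v0:v0+h,u0:u0+w,::-1]
    im=cv2.resize(im,None,fx=s,fy=s,interpolation=cv2.INTER_CUBIC)
    for k in range((-u0)%20,w,20): cv2.putText(im,str(u0+k),(int((k+.5)*s),8),0,.32,(0,0,255),1); cv2.line(im,(int((k+.5)*s),10),(int((k+.5)*s),15),(0,0,255),1)
    for k in range((-v0)%20,h,20): cv2.putText(im,str(v0+k),(0,int((k+.5)*s)),0,.32,(0,0,255),1); cv2.line(im,(20,int((k+.5)*s)),(25,int((k+.5)*s)),(0,0,255),1)
    cv2.imwrite('pics/'+name+'.png',im)
def cloud(f):
    """world xyz per pixel"""
    K,d,R,t=cal(f);h,w=f['range_z'].shape
    g=np.stack(np.meshgrid(np.arange(w),np.arange(h)),-1).reshape(-1,1,2).astype(float)
    n=cv2.undistortPoints(g,K,d).reshape(-1,2);z=f['range_z'].reshape(-1,1)
    return ((np.c_[n,np.ones(len(n))]*z-t)@R).reshape(h,w,3)
def circ(P):
    A=np.c_[2*P[:,:2],np.ones(len(P))];s=np.linalg.lstsq(A,(P[:,:2]**2).sum(1),rcond=None)[0]
    return s[:2],np.sqrt(s[2]+s[:2]@s[:2])
E
python3 - <<'E'
from h import *
f=arm.grab_frame('top'); g=arm.grab_frame('side')
import pickle; pickle.dump((f,g),open('f0.pkl','wb'))
crop(f,280,185,70,70,8,'tw'); crop(f,155,165,105,105,7,'tg'); crop(g,225,230,125,70,6,'sw'); crop(g,215,115,100,100,6,'sg')
X=cloud(f)
for u,v in [(215,229),(300,200),(328,210),(370,232),(295,232),(230,193),(310,219),(200,250),(150,280)]: print(u,v,X[v,u].round(4))
print(plane(f,[(328,203),(295,239),(330.5,243)],.012).round(3))
E
```

```text
215 229 [0.4715 0.1308 0.1292]
300 200 [ 0.6143 -0.142   0.0023]
328 210 [ 0.1843 -0.1112  1.4741]
370 232 [ 0.5049 -0.3891  0.0075]
295 232 [ 0.4953 -0.1275  0.0114]
230 193 [0.6065 0.0966 0.0867]
310 219 [ 0.5336 -0.1768  0.0521]
200 250 [0.4146 0.1906 0.0492]
150 280 [ 3.124e-01  3.654e-01 -2.000e-04]
[[ 0.604 -0.241  0.012]
 [ 0.47  -0.128  0.012]
 [ 0.46  -0.251  0.012]]
```

View pics/tw.png

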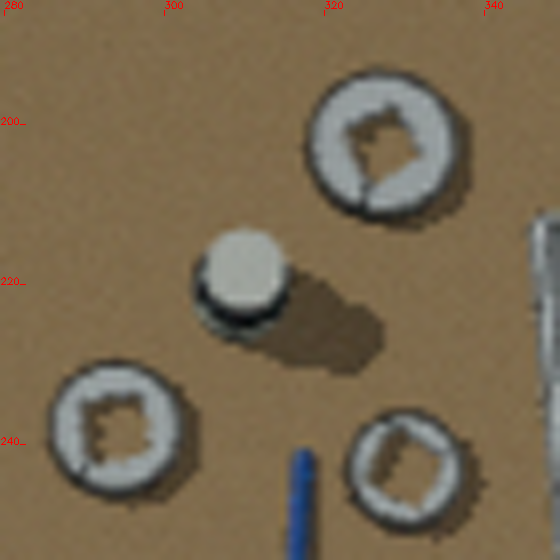

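View pics/tg.png

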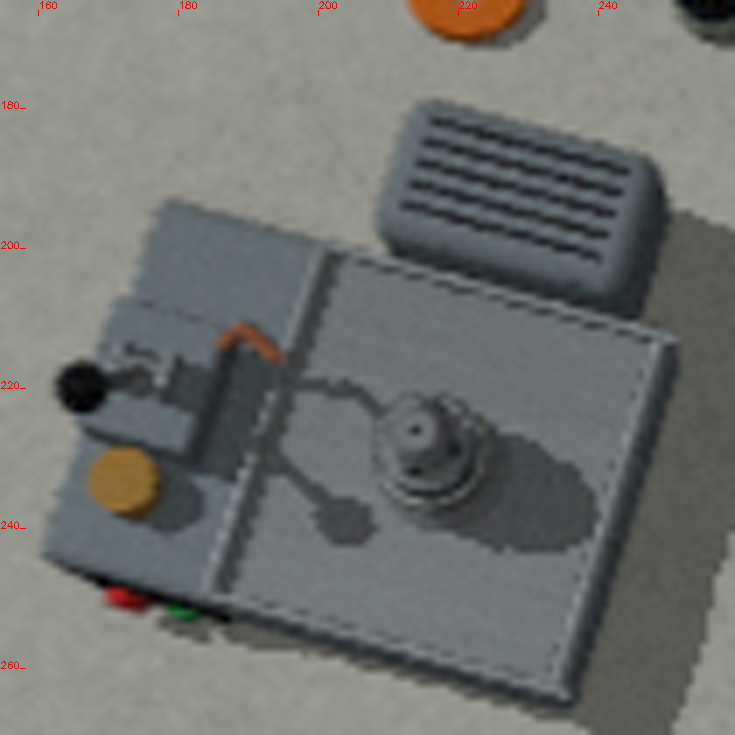

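View pics/sw.png

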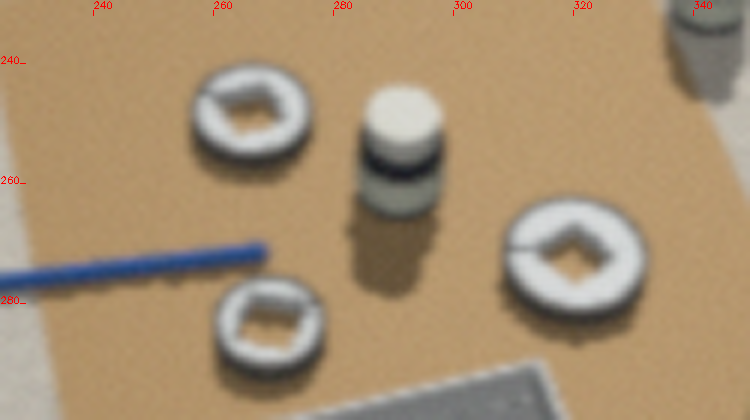

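View pics/sg.png

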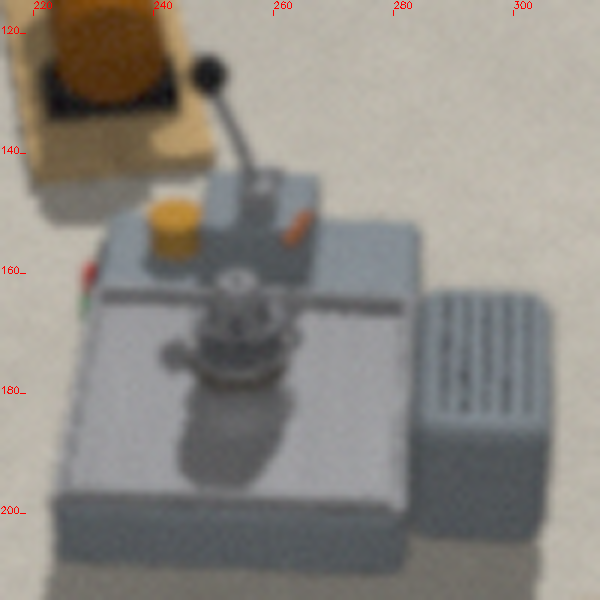

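```bash
cat >> h.py <<'E'
def rect(f,c,z,half=.045,n=270,yaw=0):
    """metric image: right = world +x rotated by yaw, up = +y"""
    a=np.linspace(-half,half,n);xx,yy=np.meshgrid(a,-a)
    P=np.stack([c[0]+xx*np.cos(yaw)-yy*np.sin(yaw),c[1]+xx*np.sin(yaw)+yy*np.cos(yaw),np.full_like(xx,z)],-1)
    uv=proj(f,P).reshape(n,n,2).astype(np.float32)
    return cv2.remap(f['img'][:,:,::-1].copy(),uv[...,0],uv[...,1],cv2.INTER_CUBIC)
E
python3 - <<'E'
from h import *
import pickle
f,g=pickle.load(open('f0.pkl','rb'))
def px(l,u0,v0,s): return [(u0+a/s-.5,v0+b/s-.5) for a,b in l]
c=px([(680,340),(575,695),(165,200),(45,550)],155,165,7)
print('corners',plane(f,c[:2],.059).round(4).tolist(),plane(f,c[2:],.05).round(4).tolist())
print('knob',plane(f,px([(82,388)],155,165,7),.167).round(4), 'tip',plane(f,px([(415,428)],155,165,7),.133).round(4))
print('knob s',plane(g,px([(208,75)],215,115,6),.167).round(4),'tip s',plane(g,px([(237,278)],215,115,6),.133).round(4))
w=px([(382,142),(116,427),(405,470)],280,185,8)
W=plane(f,w,.012);print(W.round(4))
ws=px([(252,112),(576,255),(270,322)],225,230,6);print(plane(g,ws,.012).round(4))
rows=[]
for i in range(3):
    rows.append(np.hstack([rect(f,W[i],.012),rect(g,W[i],.012)]))
im=np.hstack(rows[:1]); 
for i in range(3): 
    r=rows[i]; 
cv2.imwrite('pics/rw.png',cv2.resize(np.hstack([r.reshape(270,540,3) for r in rows])[:, :], None,fx=.49,fy=.49) if 0 else np.vstack([np.hstack([rows[i][:,:270] for i in range(3)]),np.hstack([rows[i][:,270:] for i in range(3)])])[:540,:800])
E
```

```text
corners [[0.5461, 0.0224, 0.059], [0.3711, 0.0631, 0.059]] [[0.6116, 0.2828, 0.05], [0.4336, 0.325, 0.05]]
knob [[0.4874 0.2798 0.167 ]] tip [[0.4816 0.1348 0.133 ]]
knob s [[0.4867 0.2831 0.167 ]] tip s [[0.48   0.1391 0.133 ]]
[[ 0.6064 -0.2383  0.012 ]
 [ 0.4743 -0.1247  0.012 ]
 [ 0.4595 -0.25    0.012 ]]
[[ 0.4729 -0.1251  0.012 ]
 [ 0.6052 -0.2384  0.012 ]
 [ 0.4592 -0.2497  0.012 ]]
```

View pics/rw.png

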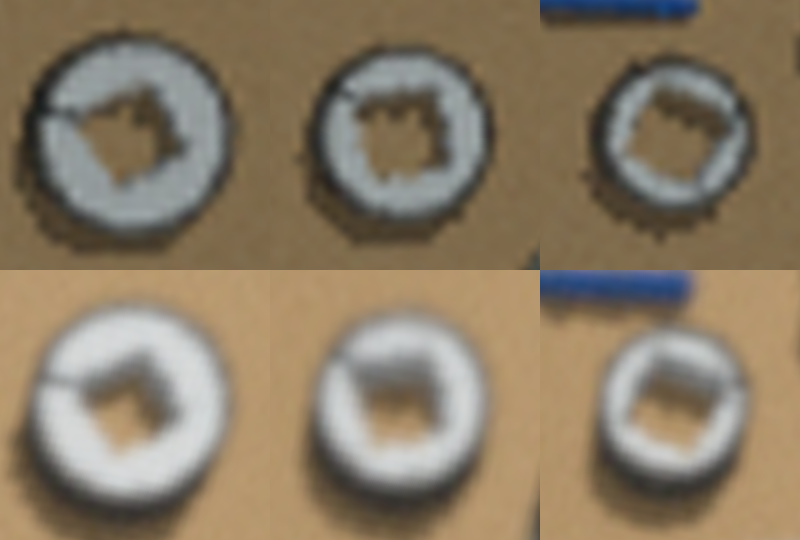

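```bash
cat >> h.py <<'E'
from scipy.optimize import minimize
def bore(X,Y):
    r=np.hypot(X,Y);b=r<.015
    b|=(X>0)&(abs(Y)<.0065)&(r<.018)
    b|=(r<.018)&(((X<0)&(abs(Y)<.0035))|(abs(X)<.0035))
    return b
def fitwheel(fs,c,z,R,rim=.004,n=150,half=None,sig=1.0):
    half=half or R+.0
    out=[]
    ims=[cv2.GaussianBlur(cv2.cvtColor(rect(f,c,z,half,n),cv2.COLOR_BGR2GRAY).astype(float),(0,0),1) for f in fs]
    a=np.linspace(-half,half,n);xx,yy=np.meshgrid(a,-a)
    def tmpl(p):
        X=(xx-p[0])*np.cos(p[2])+(yy-p[1])*np.sin(p[2]);Y=-(xx-p[0])*np.sin(p[2])+(yy-p[1])*np.cos(p[2])
        r=np.hypot(X,Y);T=((r<R-rim)&~bore(X,Y)).astype(float)
        T[(X>0)&(abs(Y)<.0006)&(r<R)&(r>.018)]=0
        return cv2.GaussianBlur(T,(0,0),sig*n/(2*half)*.001+.1),r<R-.0005
    def sc(p,im):
        T,m=tmpl(p); return np.corrcoef(T[m],im[m])[0,1]
    for im in ims:
        best=max(((sc((0,0,t),im),t) for t in np.radians(np.arange(-180,180,3))))
        p=np.array([0,0,best[1]]);s=best[0];st=np.array([.002,.002,np.radians(4)])
        r=minimize(lambda q:-sc(p+q*st,im),np.zeros(3),method='Nelder-Mead',options=dict(initial_simplex=np.array([[0,0,0],[1,0,0],[0,1,0],[0,0,1.]])))
        q=p+r.x*st; alts=[round(sc((q[0],q[1],q[2]+k*np.pi/2),im),3) for k in range(4)]
        out.append(((c[:2]+q[:2]).round(4),round(np.degrees(q[2]),1),alts))
    return out
E
python3 - <<'E'
from h import *
import pickle
f,g=pickle.load(open('f0.pkl','rb'))
for c,R in [((.6060,-.2383),.034),((.4736,-.125),.030),((.4594,-.25),.026)]:
    for rim in(.003,.005):
        print(R,rim,fitwheel([f,g],np.array(c),.012,R,rim))
c=np.array([.4815,.136])
a=[rect(x,c,z,.045,400) for z in(.110,.05) for x in (f,g)]
a[2:]=[rect(x,c,.059,.13,400) for x in(f,g)]
cv2.imwrite('pics/rg.png',cv2.resize(np.vstack([np.hstack(a[:2]),np.hstack(a[2:])]),(600,600)))
E
```

```text
0.034 0.003 [(array([ 0.6065, -0.2385]), np.float64(163.1), [np.float64(0.862), np.float64(0.835), np.float64(0.84), np.float64(0.841)]), (array([ 0.6056, -0.2368]), np.float64(164.4), [np.float64(0.905), np.float64(0.879), np.float64(0.885), np.float64(0.883)])]
0.034 0.005 [(array([ 0.6064, -0.2385]), np.float64(163.5), [np.float64(0.918), np.float64(0.896), np.float64(0.899), np.float64(0.901)]), (array([ 0.6054, -0.237 ]), np.float64(163.1), [np.float64(0.913), np.float64(0.891), np.float64(0.897), np.float64(0.895)])]
0.03 0.003 [(array([ 0.4744, -0.1242]), np.float64(146.8), [np.float64(0.843), np.float64(0.815), np.float64(0.823), np.float64(0.821)]), (array([ 0.4735, -0.1225]), np.float64(147.2), [np.float64(0.886), np.float64(0.856), np.float64(0.861), np.float64(0.861)])]
0.03 0.005 [(array([ 0.4747, -0.1242]), np.float64(146.4), [np.float64(0.903), np.float64(0.878), np.float64(0.883), np.float64(0.881)]), (array([ 0.4736, -0.1226]), np.float64(147.1), [np.float64(0.873), np.float64(0.845), np.float64(0.849), np.float64(0.851)])]
0.026 0.003 [(array([ 0.4606, -0.25  ]), np.float64(16.9), [np.float64(0.758), np.float64(0.734), np.float64(0.718), np.float64(0.727)]), (array([ 0.4593, -0.2484]), np.float64(17.0), [np.float64(0.83), np.float64(0.803), np.float64(0.802), np.float64(0.794)])]
0.026 0.005 [(array([ 0.4605, -0.2501]), np.float64(18.4), [np.float64(0.83), np.float64(0.805), np.float64(0.787), np.float64(0.796)]), (array([ 0.4591, -0.2487]), np.float64(18.0), [np.float64(0.822), np.float64(0.795), np.float64(0.791), np.float64(0.784)])]
```

View pics/rg.png

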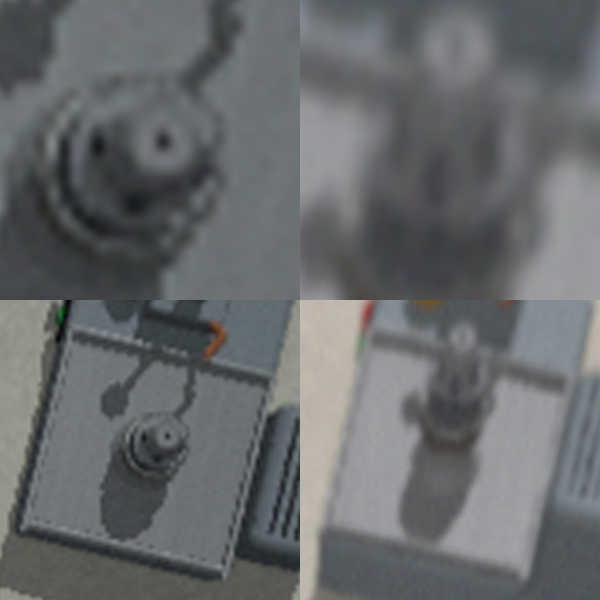

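Run:
```python
from h import *
import pickle
f,g=pickle.load(open('f0.pkl','rb'))
c=np.array([.481,.136]);y=np.radians(-13.2)
def ann(im,half,step):
    n=im.shape[0]
    for k in np.arange(-half+step/2*0,half,step):
        p=int((k+half)/(2*half)*(n-1)); cv2.line(im,(p,0),(p,6),(0,0,255),1); cv2.line(im,(0,n-1-p),(6,n-1-p),(0,0,255),1)
    return im
t=[ann(rect(x,c,.133,.02,300,y),.02,.005) for x in(f,g)]
d=[ann(rect(x,c,.059,.12,300,y),.12,.02) for x in(f,g)]
cv2.imwrite('pics/rt.png',np.vstack([np.hstack(t),np.hstack(d)]))
X=cloud(f)
for m,nm in ((X[...,2]>.125)&(X[...,2]<.14),'tip'),((X[...,2]>.055)&(X[...,2]<.063),'lip'):
    k=m&(abs(X[...,0]-.48)<.12)&(abs(X[...,1]-.136)<.12); P=X[k]-[.481,.136,0]
    q=np.c_[P[:,0]*np.cos(y)+P[:,1]*np.sin(y),-P[:,0]*np.sin(y)+P[:,1]*np.cos(y)]
    print(nm,len(q),q.min(0).round(4),q.max(0).round(4),q.mean(0).round(4))
m=(X[...,2]>.043)&(X[...,2]<.065)&(abs(X[...,0]-.48)<.3)&(abs(X[...,1]-.17)<.25);P=X[m][:,:2]-[.481,.136]
q=np.c_[P[:,0]*np.cos(y)+P[:,1]*np.sin(y),-P[:,0]*np.sin(y)+P[:,1]*np.cos(y)]
print(np.percentile(q,[.5,2,50,98,99.5],axis=0).round(4))
```

```text
tip 53 [-0.0147 -0.0147] [0.0154 0.0117] [-0.0014 -0.0022]
lip 571 [-0.0937 -0.0941] [0.1326 0.1171] [0.0003 0.0057]
[[-9.440e-02 -9.300e-02]
 [-9.250e-02 -8.850e-02]
 [ 1.000e-04  2.760e-02]
 [ 2.709e-01  1.666e-01]
 [ 2.880e-01  1.734e-01]]
```

View pics/rt.png

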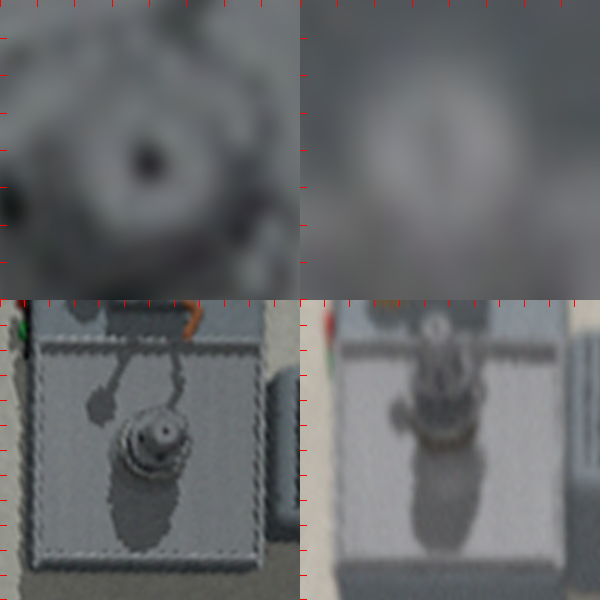

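Run:
```python
from h import *
import pickle
f,g=pickle.load(open('f0.pkl','rb'))
crop(f,240,130,160,140,5,'tt')
X=cloud(f);Y=cloud(g)
def zone(nm,x0,x1,y0,y1,z0,z1):
    for T in(X,Y):
        m=(T[...,0]>x0)&(T[...,0]<x1)&(T[...,1]>y0)&(T[...,1]<y1)&(T[...,2]>z0)&(T[...,2]<z1)
        P=T[m]
        if len(P)>3: print(nm,len(P),np.percentile(P,5,axis=0).round(3),np.percentile(P,95,axis=0).round(3),np.median(P,axis=0).round(3))
zone('tumbler',.6,.85,-.3,-.15,.1,.115)
zone('bottle',.55,.85,-.45,-.3,.1,.29)
zone('potmid',.48,.6,-.23,-.12,.048,.06)
zone('pots',.63,.85,-.14,.04,.048,.06)
zone('tray',.38,.65,-.5,-.28,.022,.035)
```

```text
tumbler 316 [ 0.717 -0.251  0.104] [ 0.777 -0.19   0.115] [ 0.747 -0.221  0.111]
tumbler 233 [ 0.714 -0.246  0.105] [ 0.758 -0.193  0.115] [ 0.732 -0.221  0.112]
bottle 656 [ 0.654 -0.38   0.115] [ 0.7   -0.322  0.285] [ 0.675 -0.348  0.203]
bottle 1657 [ 0.654 -0.392  0.111] [ 0.707 -0.35   0.285] [ 0.678 -0.374  0.192]
potmid 74 [ 0.522 -0.19   0.049] [ 0.55  -0.163  0.059] [ 0.536 -0.177  0.054]
potmid 111 [ 0.519 -0.194  0.05 ] [ 0.548 -0.165  0.058] [ 0.533 -0.18   0.056]
pots 234 [ 0.709 -0.122  0.049] [0.843 0.032 0.059] [ 0.746 -0.063  0.054]
pots 300 [ 0.708 -0.114  0.049] [0.843 0.026 0.059] [ 0.748 -0.059  0.055]
tray 260 [ 0.404 -0.451  0.023] [ 0.578 -0.309  0.033] [ 0.491 -0.385  0.028]
tray 598 [ 0.424 -0.453  0.023] [ 0.578 -0.31   0.033] [ 0.5   -0.393  0.029]
```

View pics/tt.png

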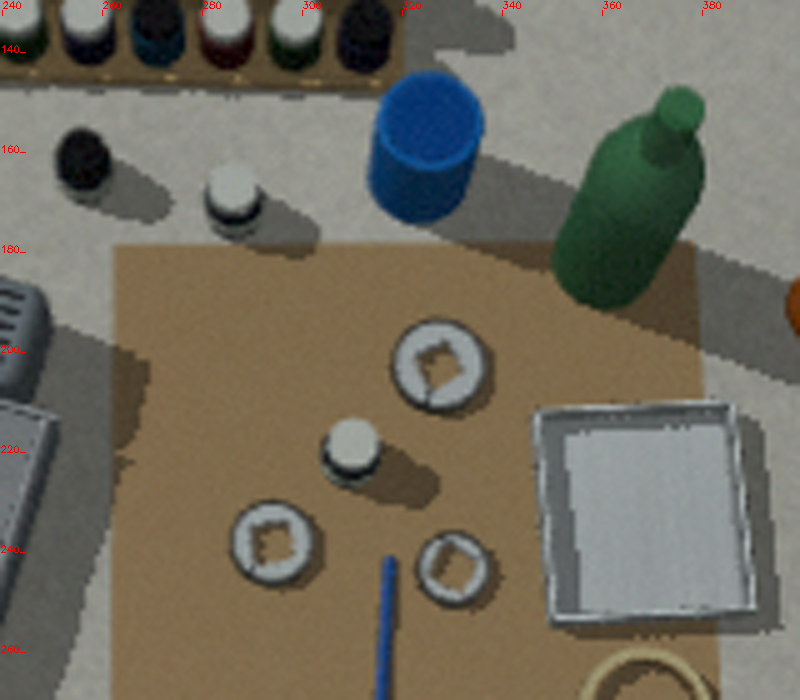

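```bash
cat > d.py <<'E'
import sys,numpy as np
from scipy.spatial.transform import Rotation as R
from station import arm
s=arm.get_state();a=list(map(float,sys.argv[1:5]))
Rm=R.from_euler('xyz',s['ee_rot']);Rt=R.from_euler('xyz',[np.pi,0,np.radians(a[3])])
t=Rm.inv().apply(np.array(a[:3])-s['eef_pos'])/.3; r=(Rm.inv()*Rt).as_rotvec()/np.radians(60)
print('t',s['t'].__round__(2),'pos',s['eef_pos'].round(4),'rpy',np.degrees(s['ee_rot']).round(2),'w',round(s['width'],4),'F',s['force'].round(1),'M',s['moment'].round(2))
print('shift',t.round(4),'turn',r.round(4))
E
python3 d.py .480 .1352 .25 -103.2
```

```text
t 0.2 pos [0.2627 0.6215 0.226 ] rpy [ 1.7994e+02 -1.0000e-02 -2.2910e+01] w 0.0879 F [ 0.2  0.5 -0.4] M [ 0.    0.06 -0.06]
shift [ 1.2984  1.2111 -0.0786] turn [ 8.0000e-04 -9.0000e-04  1.3381e+00]
```

```bash
python3 -m inch '0 0.65 0.605 -0.08 0 0 0.67; 0 0.65 0.605 -0.08 0 0 0.67; 0 0.65 0.605 -0.08 0 0 0.67; 0 0.65 0.605 -0.08 0 0 0.67; 0 0.65 0.605 -0.08 0 0 0.67; 0 0.65 0.605 -0.08 0 0 0.67; 0 0.65 0.605 -0.08 0 0 0.67; 0 0.65 0.605 -0.08 0 0 0.67'; python3 d.py .480 .1352 .25 -103.2
```

```text
t: 1.0
eef_pos: [0.3719, 0.3788, 0.2507]
ee_rot: [-3.141, 0.0, -1.102]
force: [0.3, -0.2, 0.2]
width: 0.0878
t 1.0 pos [0.3719 0.3788 0.2507] rpy [-1.7998e+02  3.0000e-02 -6.3120e+01] w 0.0878 F [ 0.3 -0.2  0.2] M [ 0.12 -0.01 -0.  ]
shift [0.8871 0.0456 0.002 ] turn [-2.00e-04  6.00e-04  6.68e-01]
```

```bash
python3 -m inch '0 0.887 0.0456 0 0 0 0.668; 0 0.887 0.0456 0 0 0 0.668; 0 0.887 0.0456 0 0 0 0.668; 0 0.887 0.0456 0 0 0 0.668; 0 0.887 0.0456 0 0 0 0.668; 0 0.887 0.0456 0 0 0 0.668; 0 0.887 0.0456 0 0 0 0.668; 0 0.887 0.0456 0 0 0 0.668'; python3 d.py .480 .1352 .094 -103.2
python3 - <<'E'
from h import *
f=arm.grab_frame('top');g=arm.grab_frame('side')
crop(f,155,165,105,105,4,'tg1');crop(g,215,95,100,105,4,'sg1')
a=cv2.imread('pics/tg1.png');b=cv2.imread('pics/sg1.png');cv2.imwrite('pics/c1.png',np.hstack([a,b[:420]]) )
E
```

```text
t: 1.8
eef_pos: [0.4801, 0.1359, 0.2501]
ee_rot: [3.141, -0.0, -1.801]
force: [-0.7, 0.5, -0.2]
width: 0.0879
t 1.8 pos [0.4801 0.1359 0.2501] rpy [ 1.7997e+02 -2.0000e-02 -1.0317e+02] w 0.0879 F [-0.7  0.5 -0.2] M [ 0.11 -0.1  -0.05]
shift [ 0.0023 -0.0006  0.5203] turn [ 0.0005 -0.0004  0.0005]
```

View pics/c1.png

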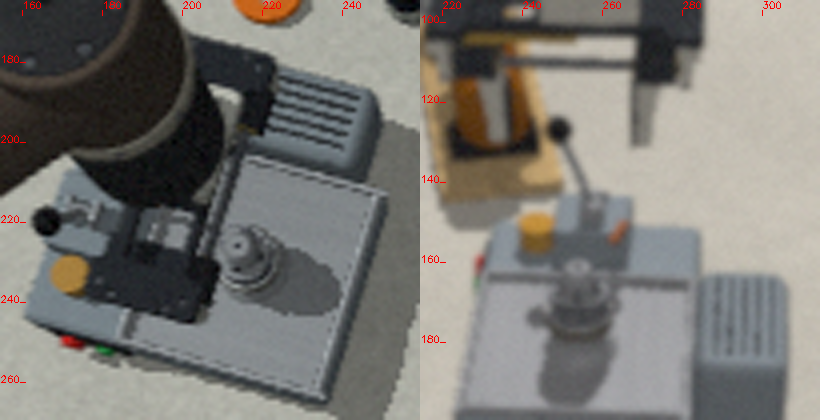

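```bash
python3 -m inch '0 0.002 0 0.15 0 0 0; 0 0.002 0 0.3 0 0 0; 0 0.002 0 0.42 0 0 0; 0 0.002 0 0.48 0 0 0; 0 0.002 0 0.52 0 0 0; 0 0.002 0 0.52 0 0 0; 0.3 0.002 0 0.52 0 0 0;0.4 0.002 0 0.52 0 0 0;0.4 0.002 0 0.52 0 0 0' 5;  python3 d.py .480 .1352 .094 -103.2
python3 -m inch '0.6 0 0 0 0 0 0;0.6 0 0 0 0 0 0;0.6 0 0 0 0 0 0;0.6 0 0 0 0 0 0;0.6 0 0 0 0 0 0;0.6 0 0 0 0 0 0' 5;  python3 d.py .480 .1352 .094 -103.2
```

```text
t: 2.8
eef_pos: [0.4803, 0.1351, 0.0957]
ee_rot: [-3.14, 0.002, -1.801]
force: [0.6, -0.0, -0.1]
width: 0.0691
t 2.8 pos [0.4803 0.1351 0.0957] rpy [-1.7992e+02  9.0000e-02 -1.0317e+02] w 0.0691 F [ 0.6 -0.  -0.1] M [ 0.1  -0.1  -0.01]
shift [-0.0002  0.0012  0.0056] turn [-0.0014  0.0015  0.0005]
t: 3.4
eef_pos: [0.4799, 0.1346, 0.0948]
ee_rot: [-3.141, 0.0, -1.801]
force: [-0.6, -1.1, 4.2]
width: 0.0476
t 3.4 pos [0.4799 0.1346 0.0948] rpy [-1.7998e+02  1.0000e-02 -1.0318e+02] w 0.0476 F [-0.6 -1.1  4.2] M [-0.06  0.21 -0.05]
shift [-0.0021  0.0003  0.0027] turn [-0.0003  0.0001  0.0004]
```

```bash
python3 -m inch '0.8 0 0 0 0 0 0;0.8 0 0 0 0 0 0;0.8 0 0 0 0 0 0;0.8 0 0 -0.02 0 0 0;0.8 0 0 -0.05 0 0 0' 30;  python3 d.py .480 .1352 .094 -103.2
python3 -m inch '0.8 0 0 -0.05 0 0 0;0.8 0 0 -0.1 0 0 0;0.8 0 0 -0.15 0 0 0;0.8 0 0 -0.2 0 0 0;0.8 0 0 -0.3 0 0 0;0.8 0 0 -0.3 0 0 0';  python3 d.py .56 -.06 .2 -103.2
```

```text
t: 3.9
eef_pos: [0.4797, 0.1346, 0.1095]
ee_rot: [3.141, -0.0, -1.801]
force: [2.0, 1.8, -2.6]
width: 0.0471
t 3.9 pos [0.4797 0.1346 0.1095] rpy [ 1.7998e+02 -2.0000e-02 -1.0319e+02] w 0.0471 F [ 2.   1.8 -2.6] M [ 0.35 -0.83  0.05]
shift [-0.0022 -0.0004  0.0516] turn [ 0.0004 -0.0004  0.0002]
t: 4.5
eef_pos: [0.4812, 0.1353, 0.2036]
ee_rot: [-3.137, 0.004, -1.8]
force: [0.7, 1.1, -0.9]
width: 0.0468
t 4.5 pos [0.4812 0.1353 0.2036] rpy [-179.76    0.2  -103.15] w 0.0468 F [ 0.7  1.1 -0.9] M [ 0.17 -0.15  0.02]
shift [ 0.574  -0.4037  0.0117] turn [-0.0039  0.0034  0.0008]
```

```bash
python3 -m inch '0.8 0.574 -0.404 0.01 0 0 0;0.8 0.574 -0.404 0.01 0 0 0;0.8 0.574 -0.404 0.01 0 0 0;0.8 0.574 -0.404 0.01 0 0 0;0.8 0.574 -0.404 0.01 0 0 0;0.8 0.574 -0.404 0.2 0 0 0;0.8 0.574 -0.404 0.4 0 0 0;0.8 0.574 -0.404 0.58 0 0 0;0.8 0.574 -0.404 0.6 0 0 0;0.8 0.574 -0.404 0.62 0 0 0;0.8 0.574 -0.404 0.62 0 0 0' 30;  python3 d.py .56 -.06 .007 -103.2
```

```text
t: 5.6
eef_pos: [0.5579, -0.0607, 0.0131]
ee_rot: [3.14, -0.001, -1.801]
force: [-0.6, -0.5, -1.5]
width: 0.0474
t 5.6 pos [ 0.5579 -0.0607  0.0131] rpy [ 1.7988e+02 -7.0000e-02 -1.0317e+02] w 0.0474 F [-0.6 -0.5 -1.5] M [ 0.07 -0.11 -0.01]
shift [-0.004  -0.0063  0.0202] turn [ 0.002  -0.0011  0.0005]
```

```bash
python3 -m inch '0.8 0 0 0.012 0 0 0;0.8 0 0 0.018 0 0 0;0.8 0 0 0.021 0 0 0;0.8 0 0 0.021 0 0 0' 30;  python3 d.py .56 -.06 .007 -103.2
python3 -m inch '0.3 0 0 0 0 0 0;0.2 0 0 0 0 0 0;0.2 0 0 0 0 0 0;0.2 0 0 0 0 0 0;0.2 0 0 -0.1 0 0 0;0 0 0 -0.3 0 0 0;0 0 0 -0.5 0 0 0;0 0 0 -0.6 0 0 0;0 0 0 -0.6 0 0 0;0 0 0 -0.6 0 0 0'; python3 d.py .4802 .135 .2 -13.2
```

```text
t: 6.0
eef_pos: [0.5589, -0.0606, 0.0081]
ee_rot: [-3.14, 0.001, -1.801]
force: [0.5, -0.4, -2.5]
width: 0.0471
t 6.0 pos [ 0.5589 -0.0606  0.0081] rpy [-1.7993e+02  4.0000e-02 -1.0319e+02] w 0.0471 F [ 0.5 -0.4 -2.5] M [ 0.07 -0.04 -0.02]
shift [-0.0029 -0.0031  0.0036] turn [-0.0012  0.0006  0.0002]
t: 7.0
eef_pos: [0.5591, -0.0605, 0.1889]
ee_rot: [-3.139, 0.002, -1.801]
force: [0.3, -0.4, 0.0]
width: 0.0877
t 7.0 pos [ 0.5591 -0.0605  0.1889] rpy [-1.7982e+02  1.0000e-01 -1.0320e+02] w 0.0877 F [ 0.3 -0.4  0. ] M [0.06 0.04 0.01]
shift [-0.5746  0.4046 -0.0372] turn [-3.7000e-03 -9.0000e-04 -1.4999e+00]
```

```bash
python3 -m inch '0 -0.1 0.1 -0.04 0 0 -0.75;0 -0.574 0.404 -0.04 0 0 -0.75;0 -0.574 0.404 -0.04 0 0 -0.75;0 -0.574 0.404 -0.04 0 0 -0.75;0 -0.574 0.404 -0.04 0 0 -0.75;0 -0.574 0.404 -0.04 0 0 -0.75;0 -0.574 0.404 -0.04 0 0 -0.75'; python3 d.py .4802 .135 .2 -13.2
python3 - <<'E'
from h import *
f=arm.grab_frame('top');g=arm.grab_frame('side')
crop(f,240,130,160,140,5,'t2')
print(fitwheel([f,g],np.array([.5595,-.0605]),.020,.024,.001))
for c,R in [((.6060,-.2383),.034),((.4736,-.125),.030),((.4594,-.25),.026)]:
  print(fitwheel([f,g],np.array(c),.012,R,.005))
E
```

```text
t: 7.7
eef_pos: [0.4787, 0.1349, 0.1978]
ee_rot: [3.139, 0.0, -1.014]
force: [-0.2, -1.1, -0.0]
width: 0.0878
t 7.7 pos [0.4787 0.1349 0.1978] rpy [179.84   0.   -58.07] w 0.0878 F [-0.2 -1.1 -0. ] M [ 0.02 -0.02 -0.02]
shift [ 0.0025 -0.0043 -0.0073] turn [ 0.0025  0.0011 -0.7479]
[(array([ 0.5596, -0.0603]), np.float64(-12.9), [np.float64(0.756), np.float64(0.712), np.float64(0.721), np.float64(0.703)]), (array([ 0.5583, -0.0591]), np.float64(166.7), [np.float64(0.889), np.float64(0.892), np.float64(0.907), np.float64(0.889)])]
[(array([ 0.6064, -0.2385]), np.float64(163.0), [np.float64(0.918), np.float64(0.896), np.float64(0.9), np.float64(0.901)]), (array([ 0.6057, -0.2369]), np.float64(163.8), [np.float64(0.908), np.float64(0.886), np.float64(0.89), np.float64(0.889)])]
[(array([ 0.4748, -0.1248]), np.float64(146.3), [np.float64(0.833), np.float64(0.806), np.float64(0.811), np.float64(0.813)]), (array([ 0.4736, -0.1236]), np.float64(144.3), [np.float64(0.74), np.float64(0.71), np.float64(0.713), np.float64(0.723)])]
[(array([ 0.4605, -0.2501]), np.float64(17.8), [np.float64(0.829), np.float64(0.804), np.float64(0.787), np.float64(0.795)]), (array([ 0.4591, -0.2487]), np.float64(17.9), [np.float64(0.823), np.float64(0.796), np.float64(0.793), np.float64(0.787)])]
```

View pics/t2.png

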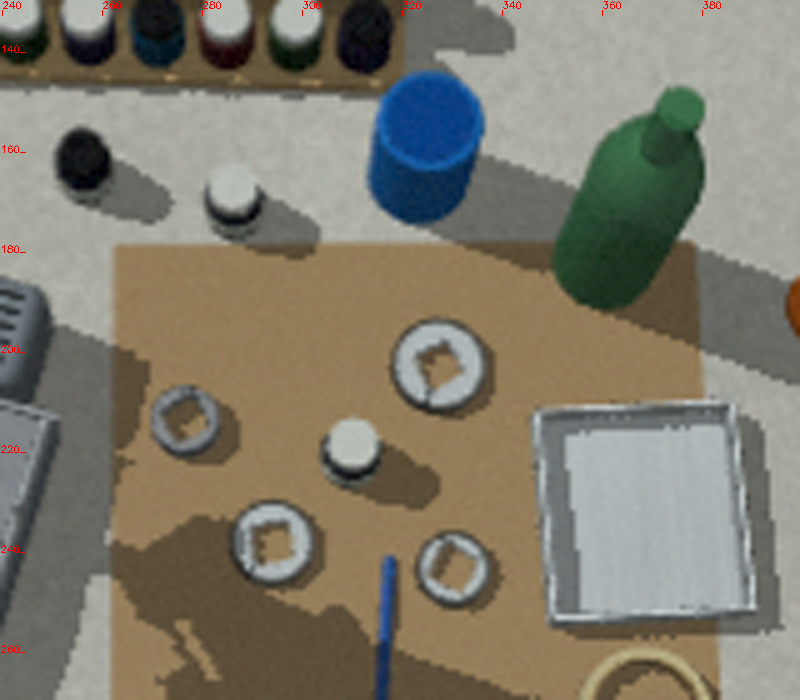

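```bash
python3 -m inch '0 0.003 -0.004 0 0 0 -0.748;0 0.003 -0.004 0 0 0 -0.748;0 0.003 -0.004 0 0 0 -0.748;0 0.003 -0.004 0 0 0 -0.748;0 0.003 -0.004 0 0 0 -0.748;0 0.003 -0.004 0 0 0 -0.748;0 0.003 -0.004 0 0 0 -0.748'; python3 d.py .4802 .1346 .081 -13.2
```

```text
t: 8.5
eef_pos: [0.4812, 0.1336, 0.1987]
ee_rot: [3.141, 0.001, -0.235]
force: [0.3, -0.2, 1.3]
width: 0.0877
t 8.5 pos [0.4812 0.1336 0.1987] rpy [ 1.7995e+02  5.0000e-02 -1.3440e+01] w 0.0877 F [ 0.3 -0.2  1.3] M [-0.04 -0.   -0.02]
shift [-0.0037 -0.0029  0.3922] turn [ 0.0008  0.0008 -0.004 ]
```

```bash
python3 -m inch '0 -0.004 -0.003 0.1 0 0 -0.004;0 -0.004 -0.003 0.2 0 0 -0.004;0 -0.004 -0.003 0.3 0 0 -0.004;0 -0.004 -0.003 0.36 0 0 -0.004;0.2 -0.004 -0.003 0.392 0 0 -0.004;0.5 -0.004 -0.003 0.392 0 0 -0.004;0.5 -0.004 -0.003 0.392 0 0 -0.004;0.5 -0.004 -0.003 0.392 0 0 -0.004;0.5 -0.004 -0.003 0.392 0 0 -0.004;0.5 -0.004 -0.003 0.392 0 0 -0.004;0.5 -0.004 -0.003 0.392 0 0 -0.004' 5; python3 d.py .4802 .1346 .081 -13.2
```

```text
t: 9.6
eef_pos: [0.4806, 0.1354, 0.0826]
ee_rot: [-3.141, -0.001, -0.228]
force: [-0.4, -3.2, 6.3]
width: 0.0554
t 9.6 pos [0.4806 0.1354 0.0826] rpy [-1.7999e+02 -6.0000e-02 -1.3060e+01] w 0.0554 F [-0.4 -3.2  6.3] M [-1.55  0.14 -0.02]
shift [-0.0009  0.0028  0.0052] turn [-0.0002 -0.0009  0.0024]
```

```bash
python3 -m inch '0.7 0 0.003 0 0 0 0;0.7 0 0.003 0 0 0 0;0.7 0 0.003 0 0 0 0;0.7 0 0.003 -0.02 0 0 0;0.7 0 0.003 -0.05 0 0 0;0.7 0 0.003 -0.1 0 0 0;0.7 0 0.003 -0.15 0 0 0;0.7 0 0.003 -0.2 0 0 0;0.7 0 0.003 -0.25 0 0 0;0.7 0 0.003 -0.32 0 0 0;0.7 0 0.003 -0.38 0 0 0;0.7 0 0.003 -0.38 0 0 0' 30;  python3 d.py .502 -.382 .2 -90
```

```text
t: 10.8
eef_pos: [0.4814, 0.1356, 0.1987]
ee_rot: [-3.138, -0.004, -0.228]
force: [0.5, -0.2, -1.1]
width: 0.0547
t 10.8 pos [0.4814 0.1356 0.1987] rpy [-179.78   -0.21  -13.05] w 0.0547 F [ 0.5 -0.2 -1.1] M [ 0.02 -0.1  -0.01]
shift [ 0.4564  1.6652 -0.0089] turn [-5.4000e-03 -5.0000e-04  1.2825e+00]
```

```bash
python3 -m inch '0.7 0.228 0.833 -0.009 0 0 -0.217;0.7 0.228 0.833 -0.009 0 0 -0.217;0.7 0.228 0.833 -0.009 0 0 -0.217;0.7 0.228 0.833 -0.009 0 0 -0.217;0.7 0.228 0.833 -0.009 0 0 -0.217;0.7 0.228 0.833 -0.009 0 0 -0.217' 30;  python3 d.py .502 -.382 .15 0
```

```text
t: 11.4
eef_pos: [0.4893, -0.1277, 0.1978]
ee_rot: [3.141, 0.001, -0.004]
force: [0.4, 0.1, -1.0]
width: 0.0545
t 11.4 pos [ 0.4893 -0.1277  0.1978] rpy [ 1.7999e+02  6.0000e-02 -2.4000e-01] w 0.0545 F [ 0.4  0.1 -1. ] M [ 0.03  0.08 -0.03]
shift [0.046  0.8475 0.1593] turn [ 0.0001  0.001  -0.004 ]
```

```bash
python3 -m inch '0.7 0.046 0.848 0 0 0 0;0.7 0.046 0.848 0 0 0 0;0.7 0.046 0.848 0 0 0 0;0.7 0.046 0.848 0 0 0 0;0.7 0.046 0.848 0 0 0 0;0.7 0.046 0.848 0.15 0 0 0;0.7 0.046 0.848 0.3 0 0 0;0.7 0.046 0.848 0.45 0 0 0;0.7 0.046 0.848 0.58 0 0 0;0.7 0.046 0.848 0.6 0 0 0;0.7 0.046 0.848 0.6 0 0 0' 30;  python3 d.py .502 -.382 .0095 0
```

```text
t: 12.5
eef_pos: [0.5032, -0.3781, 0.0173]
ee_rot: [-3.141, 0.003, -0.0]
force: [0.4, 0.2, -0.1]
width: 0.0544
t 12.5 pos [ 0.5032 -0.3781  0.0173] rpy [-1.7995e+02  1.7000e-01 -2.0000e-02] w 0.0544 F [ 0.4  0.2 -0.1] M [-0.11 -0.08 -0.03]
shift [-0.004   0.013   0.0262] turn [-0.0009  0.0028 -0.0004]
```

Run:
```python
from h import *
f=arm.grab_frame('top');g=arm.grab_frame('side')
crop(g,215,230,130,140,3,'s3');crop(f,300,180,100,100,4.2,'t3')
a=cv2.imread('pics/s3.png');b=cv2.imread('pics/t3.png');cv2.imwrite('pics/c3.png',np.hstack([a,b[:420]]))
```

```text
(no output)
```

View pics/c3.png

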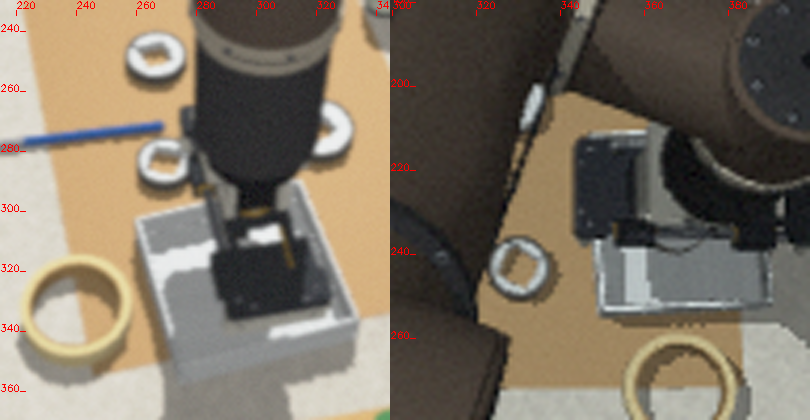

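```bash
python3 -m inch '0.7 0 0.01 0.015 0 0 0;0.7 0 0.01 0.025 0 0 0;0.7 0 0.01 0.025 0 0 0;0.25 0 0.01 0.025 0 0 0;0.25 0 0.01 0.025 0 0 0;0.25 0 0.01 0.025 0 0 0;0.25 0 0.01 -0.1 0 0 0;0.25 0 0.01 -0.25 0 0 0;0 0 0.01 -0.4 0 0 0;0 0 0.01 -0.5 0 0 0;0 0 0.01 -0.55 0 0 0;0 0 0.01 -0.55 0 0 0' 30;  python3 d.py .606 -.2383 .17 -40
```

```text
t: 13.8
eef_pos: [0.5051, -0.3823, 0.1867]
ee_rot: [3.139, -0.005, -0.0]
force: [0.2, -0.8, 0.1]
width: 0.0865
t 13.8 pos [ 0.5051 -0.3823  0.1867] rpy [ 1.7986e+02 -2.9000e-01 -3.0000e-02] w 0.0865 F [ 0.2 -0.8  0.1] M [-0.03 -0.02  0.01]
shift [ 0.3357 -0.4803  0.0562] turn [ 5.000e-04 -5.400e-03  6.662e-01]
```

```bash
python3 -m inch '0 0 -0.48 0 0 0 0.14;0 0 -0.48 0 0 0 0.28;0 0 -0.48 0 0 0 0.42;0 0.15 -0.48 0 0 0 0.56;0 0.336 -0.48 0 0 0 0.666;0 0.336 -0.48 0 0 0 0.666;0 0.336 -0.48 0 0 0 0.666;0 0.336 -0.48 0.056 0 0 0.666' 30;  python3 d.py .606 -.2383 .003 -40
python3 - <<'E'
from h import *
f=arm.grab_frame('top');g=arm.grab_frame('side')
crop(g,215,230,160,140,3,'s3');crop(f,290,150,100,120,3.5,'t3')
a=cv2.imread('pics/s3.png');b=cv2.imread('pics/t3.png');cv2.imwrite('pics/c4.png',np.hstack([a,b[:420]]))
E
```

```text
t: 14.6
eef_pos: [0.6051, -0.238, 0.1673]
ee_rot: [-3.141, -0.002, -0.697]
force: [0.6, -0.1, 0.4]
width: 0.0873
t 14.6 pos [ 0.6051 -0.238   0.1673] rpy [-1.7996e+02 -1.0000e-01 -3.9950e+01] w 0.0873 F [ 0.6 -0.1  0.4] M [ 0.04  0.02 -0.03]
shift [ 0.0022 -0.0008  0.5476] turn [-0.0007 -0.0016  0.0009]
```

View pics/c4.png

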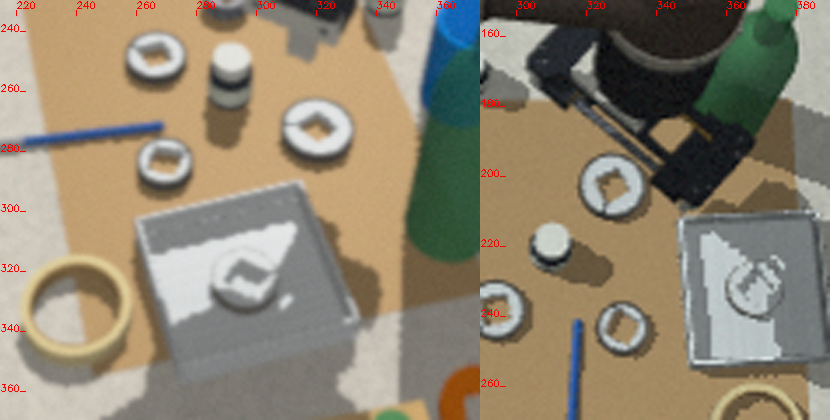

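```bash
python3 -m inch '0 0.002 -0.001 0.15 0 0 0;0 0.002 -0.001 0.3 0 0 0;0 0.002 -0.001 0.42 0 0 0;0 0.002 -0.001 0.5 0 0 0;0 0.002 -0.001 0.53 0 0 0;0 0.002 -0.001 0.54 0 0 0;0 0.002 -0.001 0.54 0 0 0;0 0.002 -0.001 0.54 0 0 0' 30;  python3 d.py .606 -.2383 .0035 -40
```

```text
t: 15.5
eef_pos: [0.6064, -0.2381, 0.0064]
ee_rot: [-3.14, -0.002, -0.698]
force: [1.0, 0.3, 0.2]
width: 0.0873
t 15.5 pos [ 0.6064 -0.2381  0.0064] rpy [-1.7993e+02 -1.3000e-01 -3.9990e+01] w 0.0873 F [1.  0.3 0.2] M [-0.   -0.05 -0.08]
shift [-0.0005  0.0013  0.0095] turn [-0.0012 -0.0021  0.0001]
```

```bash
python3 -m inch '0 0 0 0.009 0 0 0;0.5 0 0 0.009 0 0 0;0.5 0 0 0.009 0 0 0;0.5 0 0 0.009 0 0 0;0.5 0 0 0.009 0 0 0;0.5 0 0 0.009 0 0 0' 30;  python3 d.py .606 -.2383 .0035 -40
python3 -m inch '0.5 0 0 -0.1 0 0 0;0.5 0 0 -0.3 0 0 0;0.5 0 0 -0.5 0 0 0;0.5 0 0 -0.6 0 0 0;0.5 0 0 -0.6 0 0 0' 30;  python3 d.py .4802 .1348 .19 -216.7
```

```text
t: 16.1
eef_pos: [0.6054, -0.2379, 0.0021]
ee_rot: [-3.142, -0.0, -0.698]
force: [-0.5, 0.7, 2.6]
width: 0.0669
t 16.1 pos [ 0.6054 -0.2379  0.0021] rpy [-1.8e+02 -1.0e-02 -4.0e+01] w 0.0669 F [-0.5  0.7  2.6] M [0.12 0.19 0.02]
shift [ 0.0024 -0.     -0.0048] turn [-0.0001 -0.0002 -0.0001]
t: 16.6
eef_pos: [0.6092, -0.239, 0.1902]
ee_rot: [-3.136, -0.012, -0.697]
force: [1.7, -0.5, -1.8]
width: 0.0664
t 16.6 pos [ 0.6092 -0.239   0.1902] rpy [-179.68   -0.66  -39.95] w 0.0664 F [ 1.7 -0.5 -1.8] M [ 0.01 -0.2   0.03]
shift [-1.1297 -0.6791 -0.0085] turn [-0.0172  0.0076  2.9458]
```

```bash
python3 -m inch '0.5 -0.1 -0.06 -0.01 0 0 0.98;0.5 -0.5 -0.3 -0.01 0 0 0.98;0.5 -0.6 -0.36 -0.01 0 0 0.98;0.5 -0.6 -0.36 -0.01 0 0 0.98;0.5 -0.6 -0.36 -0.01 0 0 0.98;0.5 -0.6 -0.36 -0.01 0 0 0.98;0.5 -0.6 -0.36 -0.01 0 0 0.98' 30;  python3 d.py .4802 .1348 .19 -216.6
```

```text
t: 17.3
eef_pos: [0.5362, -0.038, 0.1846]
ee_rot: [3.141, 0.0, -1.719]
force: [1.1, -0.4, -2.2]
width: 0.0664
t 17.3 pos [ 0.5362 -0.038   0.1846] rpy [ 1.7998e+02  2.0000e-02 -9.8480e+01] w 0.0664 F [ 1.1 -0.4 -2.2] M [ 0.03 -0.12 -0.01]
shift [-0.5422  0.2697 -0.0178] turn [ 5.0000e-04 -1.0000e-04  1.9686e+00]
```

```bash
python3 -m inch '0.5 -0.542 0.27 -0.02 0 0 0.98;0.5 -0.542 0.27 -0.02 0 0 0.98;0.5 -0.542 0.27 -0.02 0 0 0.98;0.5 -0.542 0.27 -0.02 0 0 0.98;0.5 -0.542 0.27 -0.02 0 0 0.98;0.5 -0.542 0.27 -0.02 0 0 0.98;0.5 -0.542 0.27 -0.02 0 0 0.98' 30;  python3 d.py .4802 .1348 .19 -216.6
```

```text
t: 18.0
eef_pos: [0.4794, 0.1338, 0.1903]
ee_rot: [3.141, -0.001, -2.691]
force: [-0.2, 0.9, -2.5]
width: 0.0665
t 18.0 pos [0.4794 0.1338 0.1903] rpy [ 1.7998e+02 -4.0000e-02 -1.5418e+02] w 0.0665 F [-0.2  0.9 -2.5] M [ 0.04 -0.19 -0.01]
shift [-0.0037  0.0019  0.0011] turn [-1.0000e-04 -7.0000e-04  1.0404e+00]
```

```bash
python3 -m inch '0.5 -0.004 0.002 0 0 0 1;0.5 -0.004 0.002 0 0 0 1;0.5 -0.004 0.002 0 0 0 1;0.5 -0.004 0.002 0 0 0 1;0.5 -0.004 0.002 0 0 0 1;0.5 -0.004 0.002 0 0 0 1;0.5 -0.004 0.002 0 0 0 1;0.5 -0.004 0.002 0 0 0 1' 30;  python3 d.py .4802 .1348 .140 -216.6
python3 - <<'E'
from h import *
f=arm.grab_frame('top');g=arm.grab_frame('side')
crop(g,205,95,110,110,4,'s3');crop(f,155,165,90,105,4,'t3')
a=cv2.imread('pics/s3.png');b=cv2.imread('pics/t3.png');cv2.imwrite('pics/c5.png',np.hstack([a[:420],b[:420]]))
E
```

```text
t: 18.8
eef_pos: [0.4805, 0.1341, 0.1903]
ee_rot: [-3.141, -0.001, 2.547]
force: [-0.4, 0.0, -1.8]
width: 0.0665
t 18.8 pos [0.4805 0.1341 0.1903] rpy [-1.7997e+02 -3.0000e-02  1.4596e+02] w 0.0665 F [-0.4  0.  -1.8] M [-0.01 -0.16  0.07]
shift [0.0022 0.0015 0.1678] turn [-0.0005 -0.0005  0.0426]
```

View pics/c5.png

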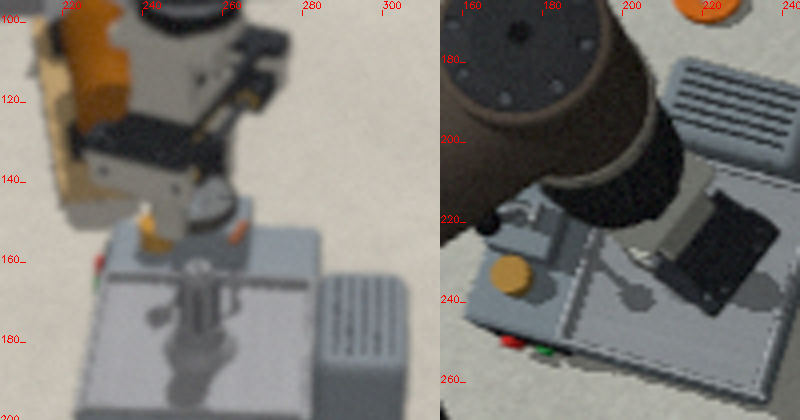

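```bash
python3 -m inch '0.5 0 0.0015 0.05 0 0 0.043;0.5 0 0.0015 0.1 0 0 0.043;0.5 0 0.0015 0.15 0 0 0.043;0.5 0 0.0015 0.18 0 0 0.043;0.5 0 0.0015 0.2 0 0 0.043;0.5 0 0.0015 0.21 0 0 0.043;0.5 0 0.0015 0.21 0 0 0.043' 30;  python3 d.py .4802 .1348 .080 -216.6
```

```text
t: 19.6
eef_pos: [0.4812, 0.1346, 0.1278]
ee_rot: [-3.141, -0.0, 2.506]
force: [-0.3, -0.9, -1.4]
width: 0.0667
t 19.6 pos [0.4812 0.1346 0.1278] rpy [-179.99   -0.    143.56] w 0.0667 F [-0.3 -0.9 -1.4] M [-0.03 -0.17  0.05]
shift [ 0.0032 -0.0014  0.1593] turn [-0.0002 -0.      0.0027]
```

```bash
python3 -m inch '0.5 0 0 0.01 0 0 0.003;0.5 0 0 0.02 0 0 0.003;0.5 0 0 0.03 0 0 0.003;0.5 0 0 0.03 0 0 0.003' 30;  python3 d.py .4802 .1348 .080 -216.6
```

```text
t: 20.0
eef_pos: [0.4812, 0.1345, 0.1186]
ee_rot: [-3.141, 0.0, 2.502]
force: [1.8, -1.4, -2.9]
width: 0.0663
t 20.0 pos [0.4812 0.1345 0.1186] rpy [-1.7999e+02  1.0000e-02  1.4334e+02] w 0.0663 F [ 1.8 -1.4 -2.9] M [-0.64 -0.68  0.01]
shift [ 0.0035 -0.0011  0.1287] turn [-0.0002  0.0001 -0.0009]
```

```bash
python3 -m inch '0.5 0.003 0 0.03 0 0 0;0.5 0.003 0 0.06 0 0 0;0.5 0.003 0 0.09 0 0 0;0.5 0.003 0 0.11 0 0 0;0.5 0.003 0 0.12 0 0 0;0.5 0.003 0 0.125 0 0 0' 30;  python3 d.py .4802 .1348 .080 -216.6
```

```text
t: 20.6
eef_pos: [0.4811, 0.1345, 0.0813]
ee_rot: [-3.141, 0.001, 2.502]
force: [4.1, -5.6, 1.3]
width: 0.0665
t 20.6 pos [0.4811 0.1345 0.0813] rpy [-1.7998e+02  7.0000e-02  1.4337e+02] w 0.0665 F [ 4.1 -5.6  1.3] M [-2.36 -1.46  0.03]
shift [ 0.003  -0.0012  0.0044] turn [-0.0003  0.0012 -0.0006]
```

```bash
python3 -m inch '0.5 -0.006 0 0 0 0 0;0.5 -0.006 0 0.006 0 0 0;0.5 -0.006 0 0.008 0 0 0;0.5 -0.006 0 0.008 0 0 0' 30;  python3 d.py .4802 .1348 .080 -216.6
```

```text
t: 21.0
eef_pos: [0.4821, 0.1342, 0.0799]
ee_rot: [3.141, 0.0, 2.502]
force: [-2.8, -1.5, 10.0]
width: 0.0665
t 21.0 pos [0.4821 0.1342 0.0799] rpy [1.7997e+02 3.0000e-02 1.4337e+02] w 0.0665 F [-2.8 -1.5 10. ] M [-0.78  1.06 -0.02]
shift [ 0.0063 -0.0023 -0.0003] turn [ 0.0005  0.0005 -0.0005]
```

```bash
python3 -m inch '0 0 0 0 0 0 0;0 0 0 0 0 0 0;0 0 0 0 0 0 0;0 0 0 -0.1 0 0 0;0 0 0 -0.25 0 0 0;0 0 0 -0.4 0 0 0;0 0 0 -0.4 0 0 0' 30;  python3 d.py .4802 .1348 .080 -216.6; python3 -m inch '0 -0.8 -0.5 0 0 0 0;0 -0.8 -0.5 0 0 0 0;0 -0.8 -0.5 0 0 0 0;0 -0.8 -0.5 0 0 0 0;0 -0.8 -0.5 0 0 0 -0.2;0 -0.8 -0.5 0 0 0 -0.9;0 -0.8 -0.5 0 0 0 -0.9;0 -0.8 -0.5 0 0 0 -0.9;0 -0.8 -0.5 0 0 0 -0.9;0 -0.8 -0.5 0 0 0 -0.9;0 -0.8 -0.5 0 0 0 -0.9;0 -0.8 -0.5 0 0 0 -0.9' 30;python3 d.py .474 -.1238 .18 -43
python3 - <<'E'
from h import *
f=arm.grab_frame('top');g=arm.grab_frame('side')
crop(f,155,130,200,150,4,'t6')
crop(g,205,95,110,110,5,'s6')
for c,R in [((.4745,-.1243),.030),((.46,-.2497),.026)]:
  print(fitwheel([f,g],np.array(c),.012,R,.005))
E
```

```text
t: 21.7
eef_pos: [0.4851, 0.1358, 0.2052]
ee_rot: [3.132, 0.005, 2.503]
force: [0.1, 0.5, -0.1]
width: 0.0875
t 21.7 pos [0.4851 0.1358 0.2052] rpy [179.46   0.26 143.4 ] w 0.0875 F [ 0.1  0.5 -0.1] M [ 0.02 -0.21  0.03]
shift [ 0.0131 -0.0163  0.4171] turn [0.009  0.0043 0.0001]
t: 22.9
eef_pos: [0.5849, -0.1295, 0.1986]
ee_rot: [3.141, -0.0, -2.838]
force: [0.3, 0.5, -0.0]
width: 0.0879
t 22.9 pos [ 0.5849 -0.1295  0.1986] rpy [ 1.7999e+02 -1.0000e-02 -1.6263e+02] w 0.0879 F [ 0.3  0.5 -0. ] M [ 0.03 -0.17 -0.03]
shift [0.3471 0.1285 0.0621] turn [ 4.0000e-04  1.0000e-04 -1.9938e+00]
[(array([ 0.4746, -0.1242]), np.float64(146.6), [np.float64(0.906), np.float64(0.88), np.float64(0.887), np.float64(0.884)]), (array([ 0.4735, -0.1226]), np.float64(146.5), [np.float64(0.871), np.float64(0.845), np.float64(0.848), np.float64(0.85)])]
[(array([ 0.4602, -0.2495]), np.float64(15.9), [np.float64(0.757), np.float64(0.727), np.float64(0.714), np.float64(0.752)]), (array([ 0.4588, -0.2477]), np.float64(-73.5), [np.float64(0.739), np.float64(0.742), np.float64(0.713), np.float64(0.714)])]
```

View pics/t6.png

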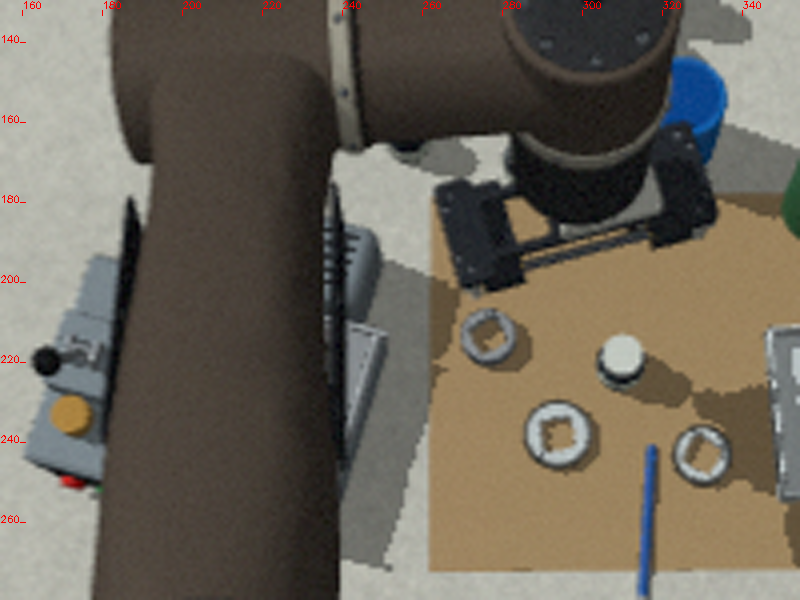

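View pics/s6.png

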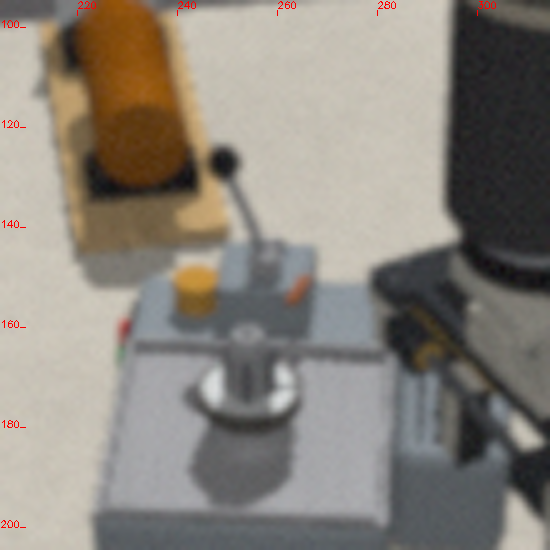

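```bash
python3 -m inch '0 0.347 0.128 0.06 0 0 -1;0 0.347 0.128 0.06 0 0 -1;0 0.347 0.128 0.06 0 0 -1;0 0.347 0.128 0.06 0 0 -1;0 0.347 0.128 0.06 0 0 -1;0 0.347 0.128 0.06 0 0 -1;0 0.347 0.128 0.06 0 0 -1' 30;python3 -m inch '0 0 0 0 0 0 -1;0 0 0 0 0 0 -1;0 0 0 0 0 0 -1;0 0 0 0 0 0 -1;0 0 0 0 0 0 -1;0 0 0 0 0 0 -1;0 0 0 0 0 0 -1;0 0 0 0 0 0 -1' 30;python3 d.py .4743 -.124 .003 -43
```

```text
t: 23.7
eef_pos: [0.4741, -0.1238, 0.1811]
ee_rot: [-3.141, 0.0, -1.787]
force: [0.3, 0.2, 0.0]
width: 0.0877
t: 24.5
eef_pos: [0.4741, -0.1239, 0.181]
ee_rot: [-3.141, -0.0, -0.744]
force: [0.1, 1.0, 0.1]
width: 0.0875
t 24.5 pos [ 0.4741 -0.1239  0.181 ] rpy [-1.7999e+02 -1.0000e-02 -4.2610e+01] w 0.0875 F [0.1 1.  0.1] M [-0.02 -0.01 -0.04]
shift [7.000e-04 1.000e-04 5.933e-01] turn [-0.0002 -0.0001  0.0064]
```

```bash
python3 -m inch '0 0.001 0 0.15 0 0 0;0 0.001 0 0.3 0 0 0;0 0.001 0 0.44 0 0 0;0 0.001 0 0.54 0 0 0;0 0.001 0 0.57 0 0 0;0 0.001 0 0.585 0 0 0;0 0.001 0 0.592 0 0 0;0 0.001 0 0.592 0 0 0;0.6 0.001 0 0.592 0 0 0;0.6 0.001 0 0.592 0 0 0;0.6 0.001 0 0.592 0 0 0;0.6 0.001 0 0.592 0 0 0' 30; python3 -m inch '0.6 0 0 0 0 0 0;0.6 0 0 0 0 0 0;0.6 0 0 0 0 0 0'; python3 d.py .4743 -.124 .003 -43
python3 -m inch '0.6 0 0 -0.1 0 0 0;0.6 0 0 -0.3 0 0 0;0.6 0 0 -0.5 0 0 0;0.6 0 0 -0.62 0 0 0;0.6 0 0 -0.62 0 0 0;0.6 0 0 -0.62 0 0 0' 30;  python3 d.py .481 .1346 .19 -202.8
python3 - <<'E'
from h import *
g=arm.grab_frame('side');crop(g,205,190,140,120,5,'s7')
E
```

```text
t: 25.7
eef_pos: [0.4745, -0.1241, 0.0037]
ee_rot: [-3.141, -0.0, -0.745]
force: [-0.3, -0.1, 0.3]
width: 0.0613
t: 26.0
eef_pos: [0.4744, -0.1242, 0.0036]
ee_rot: [-3.141, -0.0, -0.745]
force: [-2.2, 0.3, 5.5]
width: 0.0588
t 26.0 pos [ 0.4744 -0.1242  0.0036] rpy [-1.7999e+02 -1.0000e-02 -4.2660e+01] w 0.0588 F [-2.2  0.3  5.5] M [ 0.18  0.41 -0.05]
shift [-0.0006 -0.0001  0.0021] turn [-0.0002 -0.0002  0.0057]
t: 26.6
eef_pos: [0.475, -0.1239, 0.1907]
ee_rot: [-3.139, -0.002, -0.745]
force: [-0.8, -0.1, -2.7]
width: 0.0585
t 26.6 pos [ 0.475  -0.1239  0.1907] rpy [-1.7983e+02 -1.2000e-01 -4.2670e+01] w 0.0585 F [-0.8 -0.1 -2.7] M [0.05 0.06 0.01]
shift [-0.5692 -0.6473  0.0032] turn [-0.0035  0.0036  2.6689]
```

View pics/s7.png

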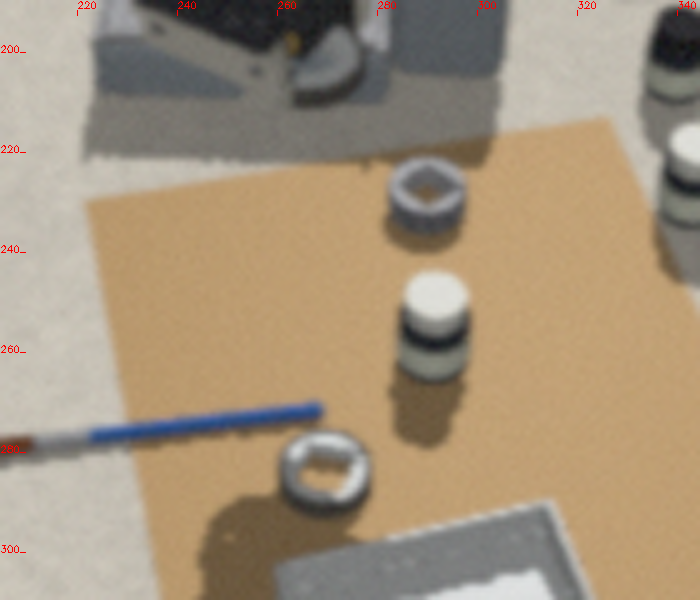

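```bash
python3 -m inch '0.6 -0.05 -0.06 0 0 0 0.89;0.6 -0.57 -0.647 0 0 0 0.89;0.6 -0.57 -0.647 0 0 0 0.89;0.6 -0.57 -0.647 0 0 0 0.89;0.6 -0.57 -0.647 0 0 0 0.89;0.6 -0.57 -0.647 0 0 0 0.89;0.6 -0.57 -0.647 0 0 0 0.89' 30; python3 -m inch '0.6 0 0 0 0 0 0.89;0.6 0 0 0 0 0 0.89;0.6 0 0 0 0 0 0.89;0.6 0 0 0 0 0 0.89;0.6 0 0 0 0 0 0.89;0.6 0 0 0 0 0 0.89;0.6 0 0 0 0 0 0.89' 30;  python3 d.py .4805 .1346 .19 -202.5
```

```text
t: 27.35
eef_pos: [0.479, 0.1372, 0.1868]
ee_rot: [3.139, -0.002, -1.68]
force: [-0.3, 0.0, -0.8]
width: 0.0587
t: 28.05
eef_pos: [0.4788, 0.1338, 0.1866]
ee_rot: [-3.142, -0.005, -2.614]
force: [-0.2, -0.5, -1.7]
width: 0.0586
t 28.05 pos [0.4788 0.1338 0.1866] rpy [-180.     -0.28 -149.79] w 0.0586 F [-0.2 -0.5 -1.7] M [ 0.07 -0.18 -0.04]
shift [-0.0063 -0.0006 -0.0115] turn [-0.0022 -0.0043  0.8785]
```

```bash
python3 -m inch '0.6 -0.006 -0.0006 0 0 0 0.8785;0.6 -0.006 -0.0006 0 0 0 0.8785;0.6 -0.006 -0.0006 0 0 0 0.8785;0.6 -0.006 -0.0006 0 0 0 0.8785;0.6 -0.006 -0.0006 0 0 0 0.8785;0.6 -0.006 -0.0006 0 0 0 0.8785;0.6 -0.006 -0.0006 0 0 0 0.8785;0.6 -0.006 -0.0006 0 0 0 0.8785' 30; python3 d.py .4805 .1346 .130 -202.5
```

```text
t: 28.85
eef_pos: [0.4809, 0.1348, 0.1876]
ee_rot: [-3.139, -0.002, 2.758]
force: [-0.1, 0.6, -1.8]
width: 0.0584
t 28.85 pos [0.4809 0.1348 0.1876] rpy [-1.7985e+02 -1.1000e-01  1.5800e+02] w 0.0584 F [-0.1  0.6 -1.8] M [-0.   -0.18  0.  ]
shift [ 0.0007 -0.0006  0.1921] turn [-0.0025 -0.0018  0.0084]
```

```bash
python3 -m inch '0.6 0.0007 0 0.06 0 0 0.0084;0.6 0.0007 0 0.12 0 0 0.0084;0.6 0.0007 0 0.16 0 0 0.0084;0.6 0.0007 0 0.18 0 0 0.0084;0.6 0.0007 0 0.19 0 0 0.0084;0.6 0.0007 0 0.2 0 0 0.0084;0.6 0.0007 0 0.2 0 0 0.0084' 30; python3 d.py .4805 .1346 .130 -202.5;python3 -m inch '0.6 0 0 0.01 0 0 0;0.6 0 0 0.02 0 0 0;0.6 0 0 0.03 0 0 0;0.6 0 0 0.035 0 0 0;0.6 0 0 0.035 0 0 0' 30; python3 d.py .4805 .1346 .0936 -202.5
```

```text
t: 29.55
eef_pos: [0.4816, 0.1354, 0.1294]
ee_rot: [3.141, 0.0, 2.746]
force: [0.2, 0.5, -0.8]
width: 0.0587
t 29.55 pos [0.4816 0.1354 0.1294] rpy [1.7999e+02 1.0000e-02 1.5735e+02] w 0.0587 F [ 0.2  0.5 -0.8] M [ 0.06 -0.13  0.03]
shift [ 0.0024 -0.0039 -0.0019] turn [ 0.0001  0.0001 -0.0025]
t: 30.05
eef_pos: [0.4812, 0.1351, 0.1184]
ee_rot: [-3.141, -0.001, 2.746]
force: [-1.4, -0.5, -2.2]
width: 0.0588
t 30.05 pos [0.4812 0.1351 0.1184] rpy [-1.7996e+02 -3.0000e-02  1.5732e+02] w 0.0588 F [-1.4 -0.5 -2.2] M [-0.46  0.2   0.01]
shift [ 0.0014 -0.0023  0.0827] turn [-0.0007 -0.0005 -0.0031]
```

```bash
python3 -m inch '0.6 0.001 -0.002 0.03 0 0 0;0.6 0.001 -0.002 0.05 0 0 0;0.6 0.001 -0.002 0.07 0 0 0;0.6 0.001 -0.002 0.08 0 0 0;0.6 0.001 -0.002 0.085 0 0 0;0.6 0.001 -0.002 0.085 0 0 0' 30; python3 d.py .4805 .1346 .0936 -202.5
```

```text
t: 30.65
eef_pos: [0.4812, 0.135, 0.0937]
ee_rot: [3.141, 0.0, 2.746]
force: [-1.0, -1.4, 1.4]
width: 0.0588
t 30.65 pos [0.4812 0.135  0.0937] rpy [1.7999e+02 2.0000e-02 1.5734e+02] w 0.0588 F [-1.  -1.4  1.4] M [-0.29  0.45  0.01]
shift [ 0.0015 -0.0022  0.0002] turn [ 0.0001  0.0003 -0.0026]
```

Seated within contact; press a little, release, rise and head for wheel52.

```bash
python3 -m inch '0.6 0 0 0.006 0 0 0;0.6 0 0 0.006 0 0 0' 30; python3 d.py .4805 .1346 .0936 -202.5;  python3 -m inch '0 0 0 0 0 0 0;0 0 0 0 0 0 0;0 0 0 0 0 0 0;0 0 0 -0.1 0 0 0;0 0 0 -0.25 0 0 0;0 0 0 -0.36 0 0 0;0 0 0 -0.36 0 0 0' 30;  python3 d.py .46 -.2497 .2 -90
```

```text
t: 30.85
eef_pos: [0.4813, 0.135, 0.0934]
ee_rot: [3.141, 0.001, 2.747]
force: [-9.7, -0.7, 19.3]
width: 0.0587
t 30.85 pos [0.4813 0.135  0.0934] rpy [1.7997e+02 6.0000e-02 1.5738e+02] w 0.0587 F [-9.7 -0.7 19.3] M [-0.59  3.07 -0.02]
shift [ 0.002  -0.0023 -0.0006] turn [ 0.0004  0.0009 -0.0021]
t: 31.55
eef_pos: [0.4837, 0.1362, 0.2044]
ee_rot: [3.135, 0.005, 2.747]
force: [-0.4, -0.8, 0.2]
width: 0.0874
t 31.55 pos [0.4837 0.1362 0.2044] rpy [179.63   0.31 157.37] w 0.0874 F [-0.4 -0.8  0.2] M [ 0.04 -0.24 -0.04]
shift [-0.4221 -1.2179  0.009 ] turn [-9.0000e-04  9.4000e-03 -1.8771e+00]
```

```bash
python3 -m inch '0 -0.21 -0.61 0 0 0 -0.94;0 -0.21 -0.61 0 0 0 -0.94;0 -0.21 -0.61 0 0 0 -0.94;0 -0.21 -0.61 0 0 0 -0.94;0 -0.21 -0.61 0 0 0 -0.94;0 -0.21 -0.61 0 0 0 -0.94;0 -0.21 -0.61 0 0 0 -0.94' 30;  python3 d.py .46 -.2497 .18 -90
python3 - <<'E'
from h import *
f=arm.grab_frame('top');g=arm.grab_frame('side')
crop(f,155,165,100,100,4,'t8');crop(g,205,95,130,200,3,'s8')
a=cv2.imread('pics/t8.png');b=cv2.imread('pics/s8.png');cv2.imwrite('pics/c8.png',np.hstack([a,b[:400]]))
for x in(f,g): 
  try: print(fitwheel([x],np.array([.46,-.2497]),.012,.026,.005))
  except Exception as e: print(e)
E
```

```text
t: 32.25
eef_pos: [0.4683, -0.0591, 0.1989]
ee_rot: [3.141, -0.001, -2.549]
force: [0.1, -0.1, -0.3]
width: 0.0877
t 32.25 pos [ 0.4683 -0.0591  0.1989] rpy [ 1.7998e+02 -3.0000e-02 -1.4603e+02] w 0.0877 F [ 0.1 -0.1 -0.3] M [ 0.11 -0.11  0.04]
shift [ 0.3779 -0.5114  0.0632] turn [ 6.000e-04 -3.000e-04 -9.338e-01]
[(array([ 0.4609, -0.2499]), np.float64(18.9), [np.float64(0.752), np.float64(0.728), np.float64(0.737), np.float64(0.72)])]
[(array([ 0.46  , -0.2482]), np.float64(-159.2), [np.float64(0.705), np.float64(0.657), np.float64(0.685), np.float64(0.663)])]
```

View pics/c8.png

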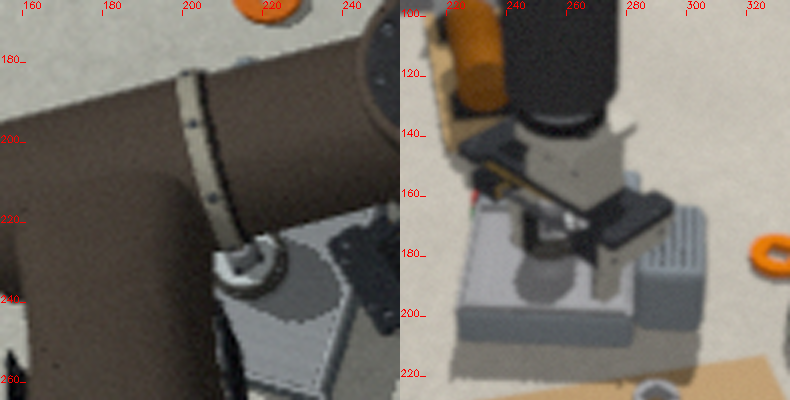

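```bash
python3 -m inch '0 0.378 -0.511 0.06 0 0 -0.934;0 0.378 -0.511 0.06 0 0 -0.934;0 0.378 -0.511 0.06 0 0 -0.934;0 0.378 -0.511 0.06 0 0 -0.934;0 0.378 -0.511 0.06 0 0 -0.934;0 0.378 -0.511 0.06 0 0 -0.934;0 0.378 -0.511 0.06 0 0 -0.934;0 0.378 -0.511 0.06 0 0 -0.934' 30;  python3 d.py .4606 -.250 .0035 -90
python3 - <<'E'
from h import *
f=arm.grab_frame('top');g=arm.grab_frame('side')
crop(f,270,185,100,100,4,'t8');crop(g,225,210,130,130,3.1,'s8')
a=cv2.imread('pics/t8.png');b=cv2.imread('pics/s8.png');cv2.imwrite('pics/c9.png',np.hstack([a,b[:400]]))
E
```

```text
t: 33.15
eef_pos: [0.4593, -0.2489, 0.181]
ee_rot: [3.141, 0.0, -1.577]
force: [0.0, -0.5, 0.2]
width: 0.0873
t 33.15 pos [ 0.4593 -0.2489  0.181 ] rpy [ 1.7996e+02  1.0000e-02 -9.0330e+01] w 0.0873 F [ 0.  -0.5  0.2] M [ 0.07 -0.08  0.01]
shift [ 0.0039 -0.0048  0.5917] turn [ 0.0007  0.0001 -0.0055]
```

View pics/c9.png

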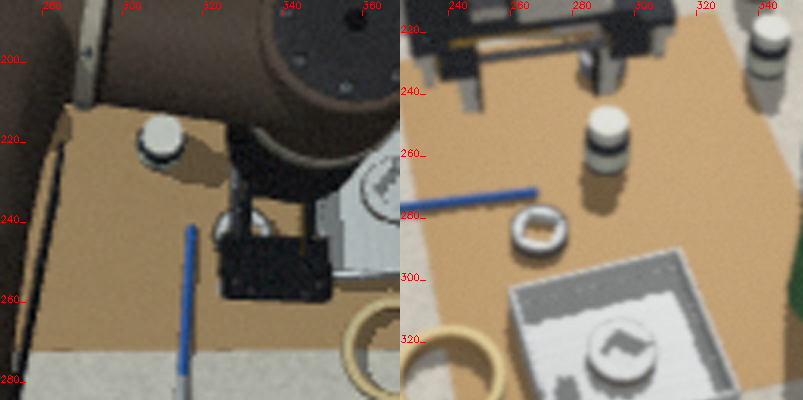

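```bash
python3 -m inch '0 0.004 -0.005 0.15 0 0 -0.0055;0 0.004 -0.005 0.3 0 0 -0.0055;0 0.004 -0.005 0.44 0 0 -0.0055;0 0.004 -0.005 0.54 0 0 -0.0055;0 0.004 -0.005 0.57 0 0 -0.0055;0 0.004 -0.005 0.583 0 0 -0.0055;0 0.004 -0.005 0.59 0 0 -0.0055;0 0.004 -0.005 0.59 0 0 -0.0055;0.7 0.004 -0.005 0.59 0 0 -0.0055;0.7 0.004 -0.005 0.59 0 0 -0.0055;0.7 0.004 -0.005 0.59 0 0 -0.0055;0.7 0.004 -0.005 0.59 0 0 -0.0055' 30; python3 -m inch '0.7 0 0 0 0 0 0;0.7 0 0 0 0 0 0;0.7 0 0 0 0 0 0'; python3 d.py .4606 -.250 .003 -90
python3 -m inch '0.7 0 0 -0.1 0 0 0;0.7 0 0 -0.3 0 0 0;0.7 0 0 -0.5 0 0 0;0.7 0 0 -0.62 0 0 0;0.7 0 0 -0.62 0 0 0;0.7 0 0 -0.62 0 0 0' 30;  python3 d.py .4809 .1347 .19 -121.2
```

```text
t: 34.45
eef_pos: [0.461, -0.25, 0.0049]
ee_rot: [-3.141, -0.0, -1.569]
force: [0.3, 0.8, -0.1]
width: 0.0614
t: 34.75
eef_pos: [0.4608, -0.25, 0.0047]
ee_rot: [3.142, -0.0, -1.569]
force: [-1.3, -0.4, 2.7]
width: 0.0506
t 34.75 pos [ 0.4608 -0.25    0.0047] rpy [179.99  -0.   -89.9 ] w 0.0506 F [-1.3 -0.4  2.7] M [ 0.21  0.28 -0.  ]
shift [0.0001 0.0008 0.0056] turn [ 0.0001 -0.      0.0016]
t: 35.35
eef_pos: [0.4617, -0.25, 0.1921]
ee_rot: [-3.138, -0.0, -1.569]
force: [0.7, 0.2, -2.2]
width: 0.0506
t 35.35 pos [ 0.4617 -0.25    0.1921] rpy [-1.7977e+02 -2.0000e-02 -8.9910e+01] w 0.0506 F [ 0.7  0.2 -2.2] M [0.13 0.04 0.01]
shift [-1.2821 -0.066   0.007 ] turn [-0.0037  0.0008  0.5215]
```

```bash
python3 -m inch '0.7 -0.1 0 0 0 0 0.1;0.7 -0.65 -0.035 0 0 0 0.52;0.7 -0.65 -0.035 0 0 0 0.52;0.7 -0.65 -0.035 0 0 0 0.52;0.7 -0.65 -0.035 0 0 0 0.52;0.7 -0.65 -0.035 0 0 0 0.52;0.7 -0.65 -0.035 0 0 0 0.52' 30;  python3 d.py .4809 .1347 .19 -121.1
```

```text
t: 36.05
eef_pos: [0.47, -0.0542, 0.1887]
ee_rot: [3.139, -0.002, -2.111]
force: [0.2, -0.1, -1.0]
width: 0.0503
t 36.05 pos [ 0.47   -0.0542  0.1887] rpy [ 1.7985e+02 -1.2000e-01 -1.2095e+02] w 0.0503 F [ 0.2 -0.1 -1. ] M [ 0.05 -0.12 -0.02]
shift [-0.5586  0.2928 -0.0048] turn [ 0.0025 -0.0021  0.0025]
```

```bash
python3 -m inch '0.7 -0.559 0.293 -0.005 0 0 0.0025;0.7 -0.559 0.293 -0.005 0 0 0.0025;0.7 -0.559 0.293 -0.005 0 0 0.0025;0.7 -0.559 0.293 -0.005 0 0 0.0025;0.7 -0.559 0.293 -0.005 0 0 0.0025;0.7 -0.559 0.293 -0.005 0 0 0.0025' 30;  python3 d.py .4807 .1347 .13 -121.1
python3 - <<'E'
from h import *
g=arm.grab_frame('side');crop(g,205,95,110,110,5,'s10')
E
```

```text
t: 36.65
eef_pos: [0.482, 0.1336, 0.1906]
ee_rot: [3.14, -0.003, -2.115]
force: [-1.1, -0.3, -0.6]
width: 0.0504
t 36.65 pos [0.482  0.1336 0.1906] rpy [ 1.7993e+02 -1.5000e-01 -1.2120e+02] w 0.0504 F [-1.1 -0.3 -0.6] M [ 0.01 -0.08 -0.04]
shift [-0.0014  0.0053  0.2021] turn [ 0.0012 -0.0024 -0.0017]
```

View pics/s10.png

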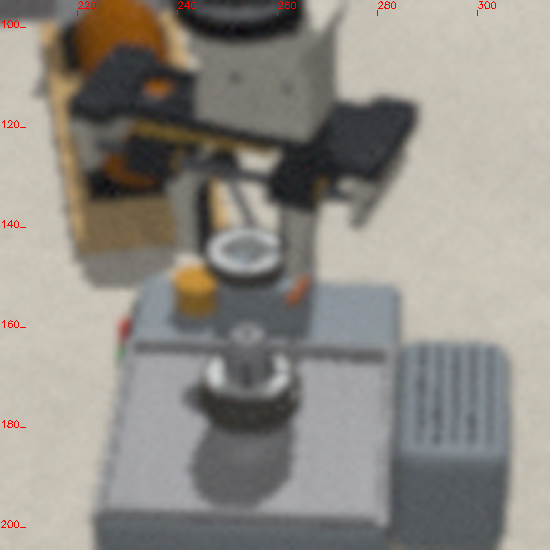

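```bash
python3 -m inch '0.7 -0.0014 0.003 0.06 0 0 0;0.7 -0.0014 0.003 0.12 0 0 0;0.7 -0.0014 0.003 0.16 0 0 0;0.7 -0.0014 0.003 0.18 0 0 0;0.7 -0.0014 0.003 0.2 0 0 0;0.7 -0.0014 0.003 0.205 0 0 0;0.7 -0.0014 0.003 0.205 0 0 0' 30; python3 d.py .4807 .1347 .130 -121.1;python3 -m inch '0.7 0 0 0.01 0 0 0;0.7 0 0 0.02 0 0 0;0.7 0 0 0.03 0 0 0;0.7 0 0 0.036 0 0 0;0.7 0 0 0.036 0 0 0' 30; python3 d.py .4807 .1347 .1067 -121.1
```

```text
t: 37.4
eef_pos: [0.4821, 0.1349, 0.1308]
ee_rot: [-3.141, 0.0, -2.116]
force: [-0.4, -0.2, -0.4]
width: 0.0505
t 37.4 pos [0.4821 0.1349 0.1308] rpy [-1.7999e+02  1.0000e-02 -1.2126e+02] w 0.0505 F [-0.4 -0.2 -0.4] M [ 0.15 -0.13  0.03]
shift [0.0028 0.0036 0.0025] turn [-0.0002  0.0002 -0.0027]
t: 37.9
eef_pos: [0.4816, 0.1348, 0.1193]
ee_rot: [3.141, -0.001, -2.116]
force: [-1.4, -0.6, -2.1]
width: 0.0509
t 37.9 pos [0.4816 0.1348 0.1193] rpy [ 1.7998e+02 -4.0000e-02 -1.2126e+02] w 0.0509 F [-1.4 -0.6 -2.1] M [ 0.03  0.29 -0.04]
shift [0.0019 0.0024 0.0421] turn [ 0.0003 -0.0006 -0.0026]
```

```bash
python3 -m inch '0.7 0.001 0.002 0.015 0 0 0;0.7 0.001 0.002 0.03 0 0 0;0.7 0.001 0.002 0.042 0 0 0;0.7 0.001 0.002 0.045 0 0 0;0.7 0.001 0.002 0.045 0 0 0' 30; python3 d.py .4807 .1347 .1067 -121.1
```

```text
t: 38.4
eef_pos: [0.4814, 0.1351, 0.1066]
ee_rot: [-3.141, 0.0, -2.116]
force: [-2.3, -0.9, 4.4]
width: 0.0506
t 38.4 pos [0.4814 0.1351 0.1066] rpy [-1.7998e+02  1.0000e-02 -1.2124e+02] w 0.0506 F [-2.3 -0.9  4.4] M [0.01 0.78 0.01]
shift [ 0.0022  0.0014 -0.0004] turn [-0.0003  0.0001 -0.0023]
```

Home. Release, rise, go to the collar.

```bash
python3 -m inch '0.2 0 0 0 0 0 0;0.2 0 0 0 0 0 0;0.2 0 0 0 0 0 0;0.2 0 0 -0.1 0 0 0;0 0 0 -0.25 0 0 0;0 0 0 -0.32 0 0 0;0 0 0 -0.32 0 0 0' 30;  python3 d.py .5592 -.0604 .2 -103.2
```

```text
t: 39.1
eef_pos: [0.4831, 0.136, 0.2058]
ee_rot: [-3.138, 0.006, -2.116]
force: [0.1, -0.8, -0.0]
width: 0.0854
t 39.1 pos [0.4831 0.136  0.2058] rpy [-179.82    0.33 -121.23] w 0.0854 F [ 0.1 -0.8 -0. ] M [ 0.12 -0.09  0.01]
shift [ 0.4283 -0.5563  0.0186] turn [-0.0038  0.0049 -0.3005]
```

```bash
python3 -m inch '0 0.428 -0.556 0.02 0 0 -0.3;0 0.428 -0.556 0.02 0 0 -0.3;0 0.428 -0.556 0.02 0 0 -0.3;0 0.428 -0.556 0.02 0 0 -0.3;0 0.428 -0.556 0.02 0 0 -0.3;0 0.428 -0.556 0.02 0 0 -0.3' 30;  python3 d.py .5591 -.0604 .008 -103.2
python3 - <<'E'
from h import *
f=arm.grab_frame('top');g=arm.grab_frame('side');crop(g,205,120,110,110,4,'s11');crop(f,230,165,90,110,4,'t11')
a=cv2.imread('pics/s11.png');b=cv2.imread('pics/t11.png');cv2.imwrite('pics/c11.png',np.hstack([a,b]))
print(fitwheel([f,g],np.array([.5591,-.0604]),.020,.024,.001))
E
```

```text
t: 39.7
eef_pos: [0.5573, -0.0642, 0.1946]
ee_rot: [3.14, -0.001, -1.806]
force: [-0.4, -0.1, -0.5]
width: 0.0877
t 39.7 pos [ 0.5573 -0.0642  0.1946] rpy [ 1.7988e+02 -7.0000e-02 -1.0347e+02] w 0.0877 F [-0.4 -0.1 -0.5] M [ 0.17 -0.04  0.  ]
shift [-0.0145 -0.0041  0.6218] turn [ 0.002  -0.0011 -0.0045]
[(array([ 0.5659, -0.0681]), np.float64(-116.2), [np.float64(0.328), np.float64(0.283), np.float64(0.302), np.float64(0.326)]), (array([ 0.558, -0.059]), np.float64(-14.6), [np.float64(0.907), np.float64(0.886), np.float64(0.882), np.float64(0.888)])]
```

View pics/c11.png

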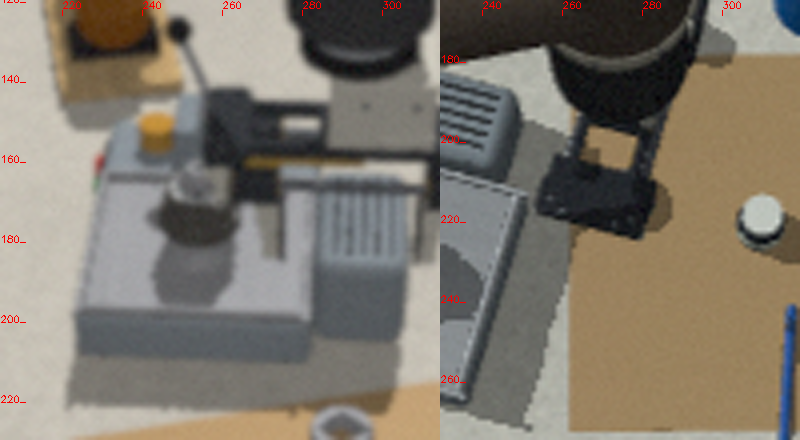

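```bash
python3 -m inch '0 -0.0145 -0.004 0.15 0 0 -0.0045;0 -0.0145 -0.004 0.3 0 0 -0.0045;0 -0.0145 -0.004 0.44 0 0 -0.0045;0 -0.0145 -0.004 0.54 0 0 -0.0045;0 -0.0145 -0.004 0.59 0 0 -0.0045;0 -0.0145 -0.004 0.61 0 0 -0.0045;0 -0.0145 -0.004 0.618 0 0 -0.0045;0.3 -0.0145 -0.004 0.618 0 0 -0.0045;0.7 -0.0145 -0.004 0.618 0 0 -0.0045;0.7 -0.0145 -0.004 0.618 0 0 -0.0045;0.7 -0.0145 -0.004 0.618 0 0 -0.0045;0.7 -0.0145 -0.004 0.618 0 0 -0.0045' 30; python3 -m inch '0.7 0 0 0 0 0 0;0.7 0 0 0 0 0 0;0.7 0 0 0 0 0 0'; python3 d.py .5591 -.0604 .008 -103.2
python3 -m inch '0.7 0 0 -0.1 0 0 0;0.7 0 0 -0.3 0 0 0;0.7 0 0 -0.5 0 0 0;0.7 0 0 -0.64 0 0 0;0.7 0 0 -0.64 0 0 0;0.7 0 0 -0.64 0 0 0' 30;  python3 d.py .4807 .1347 .19 -103.2
```

```text
t: 41.0
eef_pos: [0.5595, -0.0574, 0.0113]
ee_rot: [-3.141, 0.0, -1.798]
force: [0.1, -0.3, -0.4]
width: 0.0533
t: 41.3
eef_pos: [0.5595, -0.0574, 0.0111]
ee_rot: [-3.141, 0.0, -1.797]
force: [-1.1, -0.1, 4.0]
width: 0.0468
t 41.3 pos [ 0.5595 -0.0574  0.0111] rpy [-179.99    0.   -102.98] w 0.0468 F [-1.1 -0.1  4. ] M [ 0.11  0.31 -0.02]
shift [ 0.0099 -0.0011  0.0104] turn [-0.0002  0.      0.0037]
t: 41.9
eef_pos: [0.5604, -0.0571, 0.2051]
ee_rot: [-3.137, 0.002, -1.797]
force: [0.6, -0.9, -2.2]
width: 0.0465
t 41.9 pos [ 0.5604 -0.0571  0.2051] rpy [-1.7976e+02  1.2000e-01 -1.0299e+02] w 0.0465 F [ 0.6 -0.9 -2.2] M [ 0.08 -0.07  0.01]
shift [-0.5632  0.4027  0.0498] turn [-0.0039  0.0021  0.0035]
```

```bash
python3 -m inch '0.7 -0.573 0.403 0.02 0 0 0.0035;0.7 -0.573 0.403 0.02 0 0 0.0035;0.7 -0.573 0.403 0.02 0 0 0.0035;0.7 -0.573 0.403 0.02 0 0 0.0035;0.7 -0.573 0.403 0.02 0 0 0.0035;0.7 -0.573 0.403 0.02 0 0 0.0035;0.7 -0.573 0.403 0.02 0 0 0.0035' 30; python3 d.py .4815 .1377 .14 -103.0
python3 - <<'E'
from h import *
g=arm.grab_frame('side');crop(g,205,95,110,110,5,'s12')
E
```

```text
t: 42.6
eef_pos: [0.4796, 0.1367, 0.1954]
ee_rot: [3.14, -0.002, -1.801]
force: [0.2, -0.1, -1.6]
width: 0.0465
t 42.6 pos [0.4796 0.1367 0.1954] rpy [ 1.7990e+02 -1.1000e-01 -1.0316e+02] w 0.0465 F [ 0.2 -0.1 -1.6] M [ 0.05 -0.09  0.  ]
shift [-0.0049 -0.0058  0.1847] turn [ 0.0017 -0.0019 -0.0027]
```

View pics/s12.png

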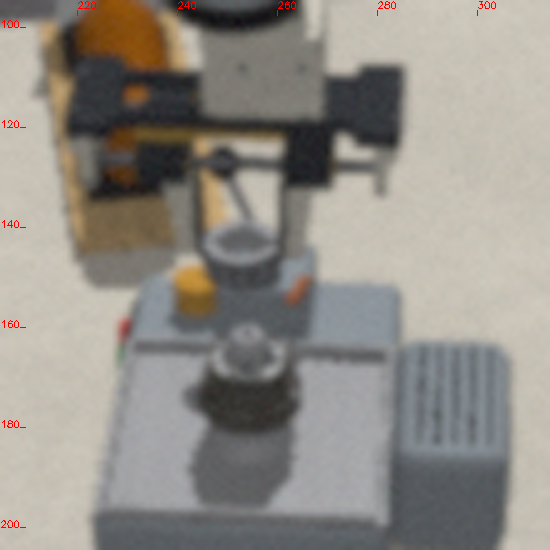

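Lower to just above the spline ends in a settled pose (tip 0.137).

```bash
python3 -m inch '0.7 -0.004 -0.005 0.06 0 0 -0.0027;0.7 -0.004 -0.005 0.12 0 0 -0.0027;0.7 -0.004 -0.005 0.16 0 0 -0.0027;0.7 -0.004 -0.005 0.175 0 0 -0.0027;0.7 -0.004 -0.005 0.175 0 0 -0.0027;0.7 -0.004 -0.005 0.175 0 0 -0.0027' 30; python3 d.py .4815 .1377 .14 -103.0
```

```text
t: 43.25
eef_pos: [0.4824, 0.138, 0.1449]
ee_rot: [-3.141, 0.0, -1.799]
force: [0.5, 0.5, -1.4]
width: 0.0467
t 43.25 pos [0.4824 0.138  0.1449] rpy [-1.7997e+02  2.0000e-02 -1.0305e+02] w 0.0467 F [ 0.5  0.5 -1.4] M [ 0.09 -0.08 -0.01]
shift [0.0017 0.0027 0.0162] turn [-0.0006  0.0003 -0.0009]
```

```bash
python3 -m inch '0.7 0.0015 0.003 0.01 0 0 0;0.7 0.0015 0.003 0.02 0 0 0;0.7 0.0015 0.003 0.03 0 0 0;0.7 0.0015 0.003 0.038 0 0 0;0.7 0.0015 0.003 0.045 0 0 0;0.7 0.0015 0.003 0.045 0 0 0' 30; python3 d.py .4815 .1377 .1251 -103.0
```

```text
t: 43.85
eef_pos: [0.4807, 0.1378, 0.1305]
ee_rot: [3.141, -0.0, -1.798]
force: [-0.7, -0.4, -0.7]
width: 0.0467
t 43.85 pos [0.4807 0.1378 0.1305] rpy [ 1.7997e+02 -3.0000e-02 -1.0303e+02] w 0.0467 F [-0.7 -0.4 -0.7] M [ 0.07 -0.06 -0.03]
shift [-0.0003 -0.0026  0.018 ] turn [ 0.0004 -0.0004 -0.0005]
```

```bash
python3 -m inch '0.7 0 -0.0015 0.008 0 0 0;0.7 0 -0.0015 0.014 0 0 0;0.7 0 -0.0015 0.019 0 0 0;0.7 0 -0.0015 0.019 0 0 0' 30; python3 d.py .4815 .1377 .1251 -103.0
```

```text
t: 44.25
eef_pos: [0.4814, 0.1378, 0.1251]
ee_rot: [-3.142, -0.0, -1.798]
force: [0.6, 0.4, -1.2]
width: 0.0464
t 44.25 pos [0.4814 0.1378 0.1251] rpy [-180.     -0.   -103.03] w 0.0464 F [ 0.6  0.4 -1.2] M [ 0.11 -0.04 -0.04]
shift [ 0.0001 -0.0004  0.0001] turn [-0.     -0.0001 -0.0005]
```

```bash
python3 -m inch '0.7 0 0 0.004 0 0 0;0.7 0 0 0.006 0 0 0;0.7 0 0 0.006 0 0 0' 30; python3 d.py .4815 .1377 .1251 -103.0
```

```text
t: 44.55
eef_pos: [0.4816, 0.1378, 0.1249]
ee_rot: [-3.141, 0.0, -1.798]
force: [-5.1, -0.1, 12.9]
width: 0.0468
t 44.55 pos [0.4816 0.1378 0.1249] rpy [-1.7995e+02  2.0000e-02 -1.0300e+02] w 0.0468 F [-5.1 -0.1 12.9] M [-0.12  2.26 -0.01]
shift [ 0.0005  0.0002 -0.0008] turn [-0.0009  0.0003 -0.    ]
```

```bash
python3 -m inch '0.3 0 0 0 0 0 0;0.3 0 0 0 0 0 0;0.3 0 0 0 0 0 0;0.3 0 0 -0.1 0 0 0;0.3 0 0 -0.25 0 0 0;0.3 0 0 -0.38 0 0 0;0.5 0 0 -0.38 0 0 0' 30; python3 d.py .4453 .2901 .24 -13.2
python3 - <<'E'
from h import *
g=arm.grab_frame('side');crop(g,205,95,110,110,5,'s13')
E
```

```text
t: 45.25
eef_pos: [0.4841, 0.139, 0.243]
ee_rot: [-3.134, 0.006, -1.797]
force: [-0.0, 0.7, -0.9]
width: 0.0577
t 45.25 pos [0.4841 0.139  0.243 ] rpy [-179.59    0.33 -102.99] w 0.0577 F [-0.   0.7 -0.9] M [ 0.07 -0.02 -0.01]
shift [-0.4617  0.2394  0.0109] turn [-9.7000e-03 -1.0000e-03 -1.4964e+00]
```

View pics/s13.png

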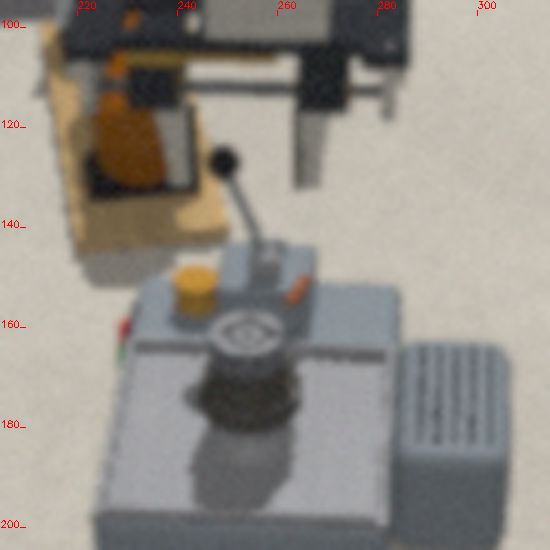

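```bash
python3 -m inch '1 -0.46 0.24 -0.03 0 0 -0.75;1 -0.46 0.24 -0.03 0 0 -0.75;1 -0.46 0.24 -0.03 0 0 -0.75;1 -0.46 0.24 -0.03 0 0 -0.75;1 -0.46 0.24 -0.03 0 0 -0.75;1 -0.46 0.24 -0.03 0 0 -0.75;1 -0.46 0.24 -0.03 0 0 -0.75' 10; python3 -m inch '1 0 0 0 0 0 -0.746;1 0 0 0 0 0 -0.746;1 0 0 0 0 0 -0.746;1 0 0 0 0 0 -0.746;1 0 0 0 0 0 -0.746;1 0 0 0 0 0 -0.746;1 0 0 0 0 0 -0.746'; python3 d.py .4453 .2901 .155 -13.2;python3 - <<'E'
from h import *
f=arm.grab_frame('top');g=arm.grab_frame('side');crop(g,205,65,110,130,4,'s14');crop(f,130,165,90,110,4,'t14')
a=cv2.imread('pics/s14.png');b=cv2.imread('pics/t14.png');cv2.imwrite('pics/c14.png',np.hstack([a[:440],b]))
E
```

```text
t: 46.0
eef_pos: [0.4418, 0.2883, 0.245]
ee_rot: [3.139, -0.001, -1.012]
force: [0.2, -0.0, -0.0]
width: 0.0017
t: 46.7
eef_pos: [0.4422, 0.288, 0.2456]
ee_rot: [3.141, 0.001, -0.233]
force: [-0.7, -0.1, -0.5]
width: 0.0006
t 46.7 pos [0.4422 0.288  0.2456] rpy [ 1.7994e+02  3.0000e-02 -1.3360e+01] w 0.0006 F [-0.7 -0.1 -0.5] M [-0.03 -0.01 -0.03]
shift [ 0.0087 -0.0094  0.302 ] turn [ 0.001   0.0006 -0.0027]
```

View pics/c14.png

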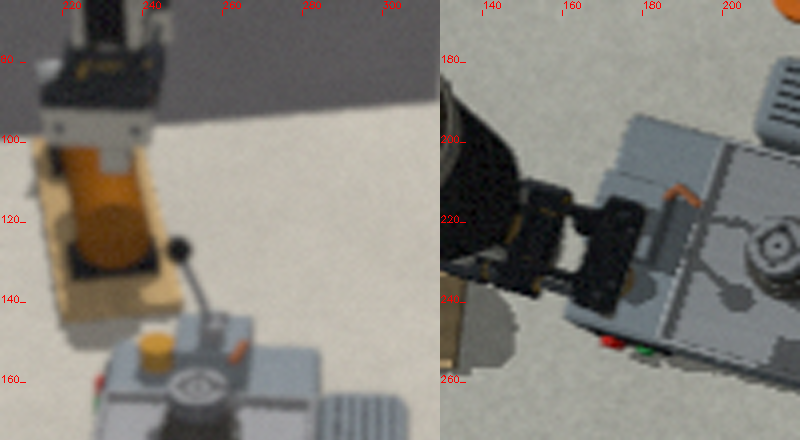

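```bash
python3 -m inch '1 0.005 -0.009 0.1 0 0 0;1 0.005 -0.009 0.2 0 0 0;1 0.005 -0.009 0.28 0 0 0;1 0.005 -0.009 0.3 0 0 0;1 0.005 -0.009 0.3 0 0 0'; python3 -m inch '1 0.05 0 0 0 0 0;1 0.1 0 0 0 0 0;1 0.15 0 0 0 0 0;1 0.2 0 0 0 0 0;1 0.2 0 0 0 0 0'; python3 d.py .5266 .2710 .155 -13.2
```

```text
t: 47.3
eef_pos: [0.4442, 0.2903, 0.1558]
ee_rot: [3.14, 0.001, -0.233]
force: [0.1, 0.2, 0.6]
width: 0.0004
t: 47.8
eef_pos: [0.5046, 0.2763, 0.1565]
ee_rot: [3.141, -0.0, -0.234]
force: [-4.9, 1.3, 4.0]
width: 0.0007
t 47.8 pos [0.5046 0.2763 0.1565] rpy [179.99  -0.   -13.39] w 0.0007 F [-4.9  1.3  4. ] M [ 0.1   1.72 -0.02]
shift [0.0753 0.0001 0.0048] turn [ 0.0001 -0.     -0.0032]
```

Pushing the knob at ~5 N; on to the stop.

```bash
python3 -m inch '1 0.03 0 0 0 0 0;1 0.055 0 0 0 0 0;1 0.07 0 0 0 0 0;1 0.075 0 0 0 0 0;1 0.075 0 0 0 0 0'; python3 d.py .5266 .2710 .155 -13.2;python3 - <<'E'
from h import *
f=arm.grab_frame('top');g=arm.grab_frame('side');crop(g,205,65,110,130,4,'s14');crop(f,130,165,90,110,4,'t14')
a=cv2.imread('pics/s14.png');b=cv2.imread('pics/t14.png');cv2.imwrite('pics/c15.png',np.hstack([a[:440],b]))
E
```

```text
t: 48.3
eef_pos: [0.5231, 0.2714, 0.1547]
ee_rot: [3.14, 0.004, -0.233]
force: [-7.6, 2.3, -3.2]
width: 0.0006
t 48.3 pos [0.5231 0.2714 0.1547] rpy [179.9    0.2  -13.35] w 0.0006 F [-7.6  2.3 -3.2] M [ 0.91  2.59 -0.  ]
shift [ 0.0116 -0.0015 -0.0011] turn [ 0.0016  0.0034 -0.0025]
```

View pics/c15.png

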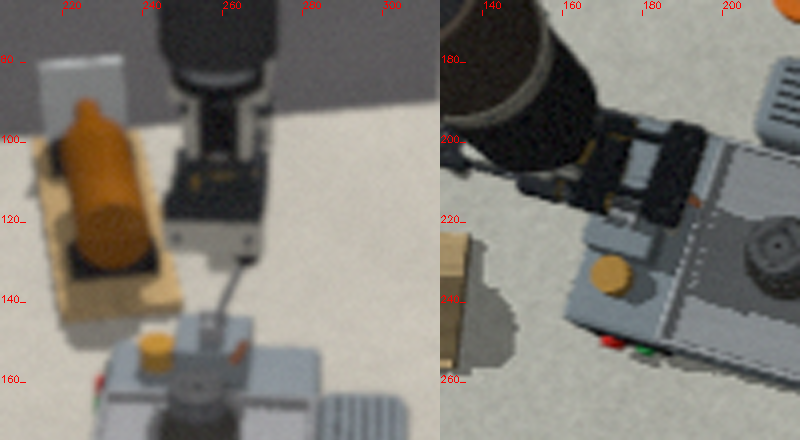

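```bash
python3 -m inch '1 0.01 0 0 0 0 0;1 0.015 0 0 0 0 0;1 0.015 0 0 0 0 0'; python3 -m inch '1 0.01 0 0 0 0 0;1 0.01 0 0 0 0 0'
```

```text
t: 48.7
eef_pos: [0.5267, 0.2703, 0.1541]
ee_rot: [3.139, 0.005, -0.233]
force: [-7.6, 2.9, -5.9]
width: 0.0004
t: 48.9
eef_pos: [0.5276, 0.2699, 0.1539]
ee_rot: [3.139, 0.008, -0.233]
force: [-18.3, 6.0, -0.9]
width: 0.0004
```

```bash
python3 -m inch '1 0.006 0 0 0 0 0;1 0.006 0 0 0 0 0;1 0.006 0 0 0 0 0'; python3 -m inch '1 -0.1 0 0 0 0 0;1 -0.2 0 0 0 0 0;1 -0.3 0 0 0 0 0;1 -0.33 0 0 0 0 0;1 -0.33 0 0 0 0 0;1 -0.33 0 0 0 0 0'; python3 d.py .4453 .2901 .155 -13.2;python3 - <<'E'
from h import *
g=arm.grab_frame('side');crop(g,205,65,110,130,4,'s16')
E
```

```text
t: 49.2
eef_pos: [0.5279, 0.2698, 0.1539]
ee_rot: [3.138, 0.01, -0.233]
force: [-24.8, 8.3, 2.7]
width: 0.0008
t: 49.8
eef_pos: [0.4382, 0.2928, 0.1568]
ee_rot: [-3.141, -0.001, -0.231]
force: [-0.4, 0.5, -1.0]
width: -0.0
t 49.8 pos [0.4382 0.2928 0.1568] rpy [-1.7994e+02 -5.0000e-02 -1.3250e+01] w -0.0 F [-0.4  0.5 -1. ] M [ 0.01 -0.   -0.04]
shift [0.0251 0.0034 0.0059] turn [-0.001  -0.0008 -0.0008]
```

View pics/s16.png

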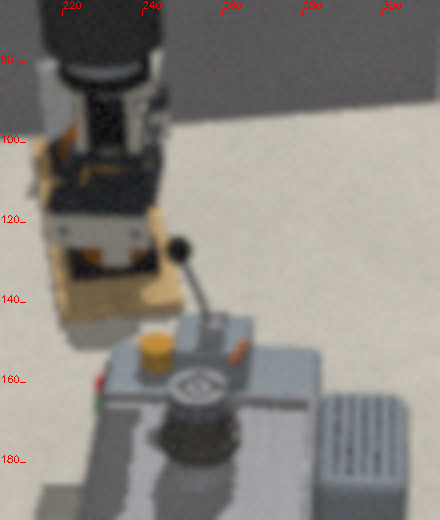

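```bash
python3 -m inch '1 0 0.003 0.005 0 0 0;1 0.08 0.003 0.005 0 0 0;1 0.14 0.003 0.005 0 0 0;1 0.2 0.003 0.005 0 0 0;1 0.25 0.003 0.005 0 0 0;1 0.28 0.003 0.005 0 0 0;1 0.3 0.003 0.005 0 0 0;1 0.31 0.003 0.005 0 0 0;1 0.32 0.003 0.005 0 0 0;1 0.32 0.003 0.005 0 0 0'; python3 -m inch '1 0.006 0 0 0 0 0;1 0.012 0 0 0 0 0;1 0.012 0 0 0 0 0'
```

```text
t: 50.85
eef_pos: [0.5273, 0.2693, 0.1522]
ee_rot: [3.139, 0.007, -0.233]
force: [-13.5, 6.8, -4.0]
width: 0.0004
t: 51.15
eef_pos: [0.5278, 0.2691, 0.152]
ee_rot: [3.138, 0.011, -0.233]
force: [-27.9, 11.7, 3.8]
width: 0.0004
```

```bash
python3 -m inch '1 0.003 0 0 0 0 0;1 0.003 0 0 0 0 0'; python3 -m inch '1 -0.1 0 0 0 0 0;1 -0.2 0 0 0 0 0;1 -0.3 0 0 0 0 0;1 -0.36 0 0 0 0 0;1 -0.36 0 0 0 0 0;1 -0.36 0 -0.15 0 0 0;1 -0.36 0 -0.3 0 0 0;1 -0.6 -0.4 -0.3 0 0 0;1 -0.6 -0.9 -0.3 0 0 0;1 -0.6 -0.9 -0.3 0 0 0;1 -0.6 -0.9 -0.3 0 0 0;1 -0.6 -0.9 -0.3 0 0 0'; python3 d.py .4453 .2901 .155 -13.2;python3 - <<'E'
from h import *
f=arm.grab_frame('top');g=arm.grab_frame('side');crop(f,150,130,250,180,3.2,'t17');crop(g,205,95,110,110,5,'s17')
X=cloud(f);P=X.reshape(-1,3);m=(np.hypot(P[:,0]-.481,P[:,1]-.135)<.03)&(P[:,2]>.11);print(np.percentile(P[m][:,2],[10,50,90]).round(4))
print(fitwheel([f],np.array([.481,.135]),.134,.024,.001))
E
```

```text
t: 51.35
eef_pos: [0.5279, 0.269, 0.152]
ee_rot: [3.138, 0.012, -0.233]
force: [-32.1, 12.5, 5.7]
width: 0.0004
t: 52.55
eef_pos: [0.4221, 0.5426, 0.2446]
ee_rot: [-3.141, -0.001, -0.232]
force: [-0.0, -0.3, -0.1]
width: 0.0008
t 52.55 pos [0.4221 0.5426 0.2446] rpy [-1.7999e+02 -4.0000e-02 -1.3310e+01] w 0.0008 F [-0.  -0.3 -0.1] M [-0.02 -0.12 -0.01]
shift [0.2689 0.8013 0.2987] turn [-0.0002 -0.0007 -0.0018]
[0.12   0.1315 0.1365]
[(array([0.4807, 0.1346]), np.float64(-13.9), [np.float64(0.574), np.float64(0.542), np.float64(0.544), np.float64(0.557)])]
```

View pics/t17.png

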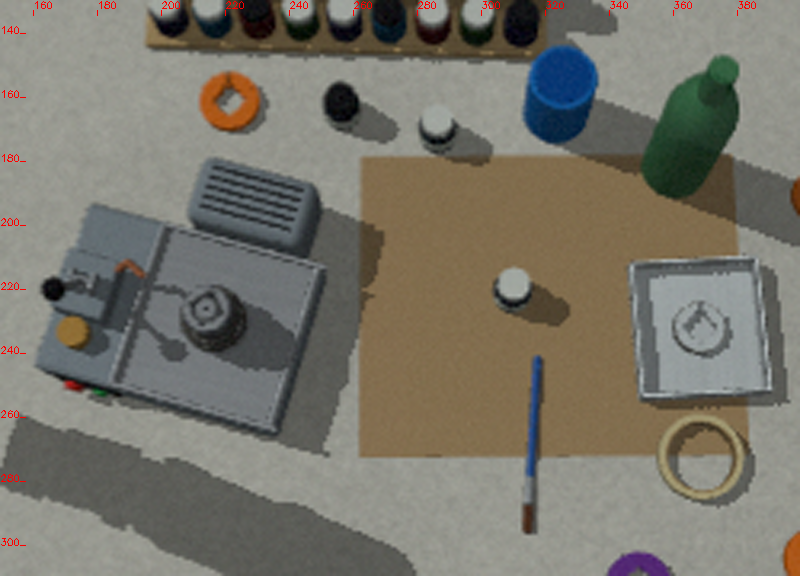

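View pics/s17.png

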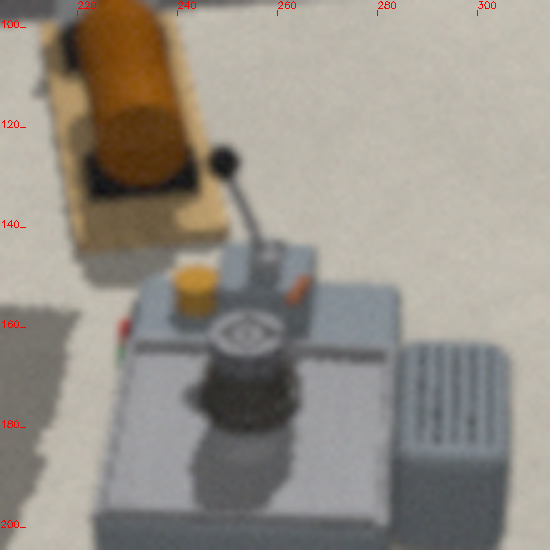

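```bash
python3 -c "
from station import arm
print(arm.job_done())"
```

```text
the job is handed in; nothing more can be done
None
```

The wheel change is finished and handed in at about 53 s of the 210 s allowed. No verdict is reported on hand-in.

- **Old parts:** I took the collar off and laid the worn wheel in the tray.
- **New stack:** Three new wheels were on the bench, with no wheel44. I slid on wheel68, then wheel60, then wheel52, and put the collar back on top. Each part passed the spline ends without resting on them. Each came to rest within about 1 mm of its expected height, with a clear contact force.
- **Pump lever:** I made two full strokes, each pushed until the force jumped to about 25 N and 30 N at the stop. The last pictures show the lever back at rest.

**Last checks:**
- **Collar:** It is flush with the spindle tip. The top camera puts it within about 1 mm of the axis, turned to -13.9° against the spindle's -13.2°. That camera match was weak (0.57 correlation).
- **Worn wheel:** It lies flat, near the middle of the tray.
- **Surroundings:** The pots, bottle, tumbler, brush and tape stand as they did at the start. The arm is clear of everything.
- **Disagreement:** The two cameras differ by about 1.5 mm. I trusted the top one because it matched the gripper.

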